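# Loosen the knurled nut of a suppository mould by two turns and push the mould open

## Robot

A 6-joint arm with a two-finger parallel gripper is mounted at the origin on a cart in front of the work surface, level with it; the furniture and walls round the work are solid. World frame = base frame: x ahead of the robot, y to its left, z up, the work surface at z = 0. Lengths are in m, angles in degrees, forces in N, time in s.
With the tool pointing down it reaches from about 0.4 to 0.825 m from the base axis. Payload 7 kg.
Tool frame: the origin (TCP) lies between the finger pads; the fingertips stand 11 mm ahead of it and the grasp point (between the pads) lies 8 mm behind it; z points along the fingers, y is the direction in which the jaws open and shut (so a half turn about z gives the same grasp; the last joint's range is limited). The gripper opens to 88 mm and grips with 3 to 60 N. Pads are 19 mm wide; open, the fingers measure 130 mm over their backs; the gripper's body (78 mm by 193 mm) begins 47 mm behind the grasp point.
Start: joints at [81.996, 20.546, 0.682, 0, -70.136, -16.507], TCP at [0.28, 0.614, 0.214] pointing down, gripper open.
Joint ranges: [-176.03, 176.03], [-82.01, 121.73], [-58.28, 71.71], [-173.87, 95.51], [-174.79, -0.11], [-173.66, 173.66]. Speed limits (degrees/s): [136.94, 136.94, 172.46, 180, 180, 180].

## Interface

Orientations are given as [roll, pitch, yaw] about the fixed x, y, z axes, in that order (R = Rz(yaw) Ry(pitch) Rx(roll)).
In Python, from plant import r gives the robot as it stands.
- The arm moves only by the shell command python3 -m inch 'ROWS' [OPENING] [FORCE]. ROWS is JSON, a list of rows, each an object of numbers: "x", "y", "z": the shift along the tool's x, y, z as a fraction of full scale; "yaw": the turn about the tool's z as a fraction of full scale. In form: [{"x": .., "y": .., "z": .., "yaw": ..}, ...]. A call has 1 to 5 rows; each row shifts and turns the pose as measured when the row begins, along the tool's axes as they then stand; what a row does not reach is not made up. Full scale, the value 1, is 0.025 m for a shift and 4 degrees for a turn. A row lasts 1/12 s, in which the tool goes at most 41.7 mm and 7.16 degrees, less where a joint would pass 70% of its speed; a pose out of reach is approached as far as the arm can. A call with a number of a shift or a turn outside -1 to 1 is refused whole. A call with a gripper value outside its range is refused whole. OPENING is the opening, from -1 (shut) to 1 (fully open), set as the call begins (- or left out, the last holds). The fingers move at their own pace and stop on an object; FORCE is the grip in N (left out, the last holds). Time passes only in rows, so rows that do not move let the fingers close. It gives the time, the measured TCP pose, the force and the opening at its end, in the units of the state.
- r.get_state(): the state, without advancing time (a new reading comes with each control period).
- r.capture(name): name is "scene" or "top"; returns (picture, depth): 480x640x3 uint8, red, green, blue; 480x640 float32, m along the optical axis (not along the pixel's ray), 0 where there is no reading.
- r.camera_info(name): a dict with "mtx" (3x3 intrinsics, pixels), "k1" (the pictures are not rectified: a ray, as slopes to the right and down, at radius r is drawn at 1 + k1 r^2 times it, then the intrinsics apply), "pose" (4x4, takes a point from camera to world coordinates). Camera axes: x right, y down, z forward; pixel columns grow to the right and rows downward; lengths in m; the calibration is good to about 2 mm. A picture is of the moment at which its call begins. camera_info takes no time and is no camera call.
- r.close_job(): hands the job in, once; it reports no verdict.
The state is a dict: "time_s": time; "joints": joint angles; "qd": joint speeds; "joint_torque": joint torques, N m; "tcp_pos": TCP position; "eef_rot": TCP orientation; "contact_force": force on the tool from outside, world axes, zero at the start; "moment": the same for the moment, N m; "gripper_width": finger opening in m.
Only numpy, scipy, OpenCV 4.12 (cv2) and the standard library are available. Lean on these libraries where they do the work, as an engineer would, in place of code of your own. Each camera call takes 0.05 s, during which the arm holds its last target. There are 200 camera calls.

## Task

Open the metal suppository mould: with the fingers closed together, roll a fingertip across the knurled rim of its locking nut, counter-clockwise seen from above, until you have counted two full turns and the line on the nut again points at the line on the mould. Then push the upright plate of the sliding half away from the nut until the mould is fully open. Nothing is pinched or lifted, the nut must not be screwed right off, and the jar, dish and label roll near the mould stay where they are.

Things in the scene. Friction and masses are not known exactly. Their poses are not given: they have to be found in the camera images.
- mould: Aluminium two-part mould, fixed, yaw varies. Origin on the worktop, z up. Base plate x -56..56, y -152..118 mm, 12 mm thick. Along y: nut and screw post (11 mm thick, fixed, top at z = 92 mm) at x = 0, y = -75; fixed half y -22..12; sliding half y 12..55 closed, opening toward +y. Both halves 104 mm wide, tops at z = 46 mm. A tongue of the sliding half runs under the nut, below z = 24 mm.
- nut_axis (a point): Centre of the knurled nut, on its vertical axis half-way up the rim; 62 mm above the worktop when tight, rises with the nut. Steel rim 20 mm high, 16 upright rounded ridges evenly spaced: 75 mm diameter over the ridges, 66 mm in the valleys (4.5 mm deep). Shank below the rim 22 mm thick. All round it is free for a finger whose tip stays over 48 mm above the worktop.
- nut_mark (a point): Middle of the 13 mm radial line on top of the nut, 26.5 mm from the axis; turns with the nut. When tight, and after every full turn, it points along +y of the mould at the short index line on top of the fixed half (at the edge nearest the nut).
- nut (a joint): Turn of the nut in rad: 0 tight (always so at the start), growing counter-clockwise seen from above (loosening); 12.57 is two full turns. Rises 4 mm a turn. Stays where it is left; turns with about 2 to 3 N at the rim. The thread's end is at 18.2. For about the first 1.3 turns its shank sits in a notch of the tongue and blocks the sliding half.
- slide_half (a joint): Travel of the sliding half in m: 0 closed, 0.045 fully open against the stop, along +y of the mould. It needs about 2 N, stays where it is left, and is blocked while the nut is tight.
- push_face (a point): Middle of the face of the upright push plate that looks toward the nut (-y of the mould). The plate stands on the sliding half and moves with it: 74 mm wide along x of the mould, 10 mm thick, 46 to 85 mm above the worktop; this point is 70 mm above the worktop, at y = 45 mm of the mould when closed.
- ointment_jar: Loose white ointment jar with a screw lid, 50 mm diameter, 46 mm high, a bystander; origin at the centre of its underside.
- dish: Loose shallow white porcelain dish, 64 mm diameter, 15 mm high, a bystander; origin at the centre of its underside.
- roll: Loose roll of labels lying flat, 70 mm diameter, 36 mm high, a bystander; origin at the centre of its underside.

How it is judged:
By the outcome, as a careful person would: the job done as asked, in the order asked, and still so for the second after the job is handed in, with the robot touching nothing.
It also fails if it takes over 61 s, if anything falls off the work surface, if the arm or the gripper's body presses on something with over 40 N, if the wrist force passes 120 N, or if a joint passes its speed limit or range.

## Working session

There is one attempt and no reset: what is moved stays moved. The work goes in short steps, Python scripts to look and compute and a shell command to move; the robot and the scene stay as the last step left them, time stands still between calls to the robot, and variables do not carry over. Pictures are saved under pics/ and viewed, about 8 in all and at most 12, crops included, and the job is handed in when it is done.

```bash
mkdir -p pics; ls
cat > h.py <<'E'
import numpy as np, cv2
from plant import r
def world(name,u,v,d):
    c=r.camera_info(name);K=np.array(c["mtx"]);x,y=(u-K[0,2])/K[0,0],(v-K[1,2])/K[1,1]
    a,b=x,y
    for _ in range(10):
        s=1+c["k1"]*(a*a+b*b);a,b=x/s,y/s
    P=np.array(c["pose"]);return P[:3,:3]@(np.array([a,b,1])*d)+P[:3,3]
def grid(name,D):
    c=r.camera_info(name);K=np.array(c["mtx"]);v,u=np.mgrid[:480,:640]
    x,y=(u-K[0,2])/K[0,0],(v-K[1,2])/K[1,1];a,b=x,y
    for _ in range(10):
        s=1+c["k1"]*(a*a+b*b);a,b=x/s,y/s
    P=np.array(c["pose"]);return np.stack([a*D,b*D,D],-1)@P[:3,:3].T+P[:3,3]
E
python3 - <<'E'
from h import *
s=r.get_state();print(s)
for n in("top","scene"):
    I,D=r.capture(n);cv2.imwrite(f"pics/{n}0.png",I[:,:,::-1]);np.save(f"{n}0.npy",D);np.save(f"{n}0i.npy",I)
    print(n,np.array(r.camera_info(n)["pose"]).round(3).tolist(),r.camera_info(n)["mtx"])
E
```

```text
pics
{'time_s': 0.0, 'joints': array([ 8.19962253e+01,  2.05922987e+01,  6.33716276e-01, -1.84997356e-02,
       -7.01344553e+01, -1.65078182e+01]), 'qd': array([-0.00622093,  0.02289189,  0.02862916, -0.12531969, -0.02014656,
        0.02086801]), 'joint_torque': array([ 2.62803725e-03, -5.82729685e+01,  2.93050289e+01,  6.99738890e+00,
        6.93943395e-03, -1.58527764e-04]), 'tcp_pos': array([0.27985882, 0.61370452, 0.2134176 ]), 'eef_rot': array([ 1.79905855e+02, -9.76469131e-03, -2.45178855e+01]), 'contact_force': array([0.30788092, 0.16419967, 0.45491678]), 'moment': array([ 0.05476037,  0.01924944, -0.01068376]), 'gripper_width': 0.08766679266536023}
top [[-0.002, -0.997, 0.073, 0.469], [-1.0, 0.001, -0.011, 0.298], [0.011, -0.073, -0.997, 0.912], [0.0, 0.0, 0.0, 1.0]] [[434.72560727   0.         313.42190999]
 [  0.         434.72560727 231.04102863]
 [  0.           0.           1.        ]]
scene [[0.816, -0.423, 0.393, 0.214], [-0.577, -0.594, 0.56, -0.198], [-0.004, -0.684, -0.729, 0.687], [0.0, 0.0, 0.0, 1.0]] [[561.30761431   0.         301.74678776]
 [  0.         561.30761431 244.08885334]
 [  0.           0.           1.        ]]
```

View pics/top0.png

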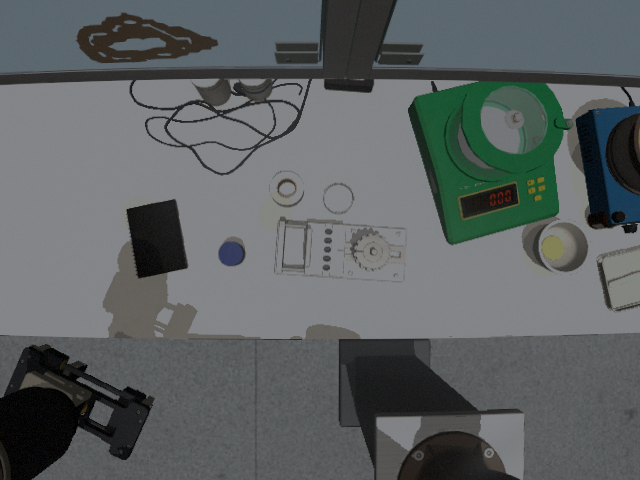

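View pics/scene0.png

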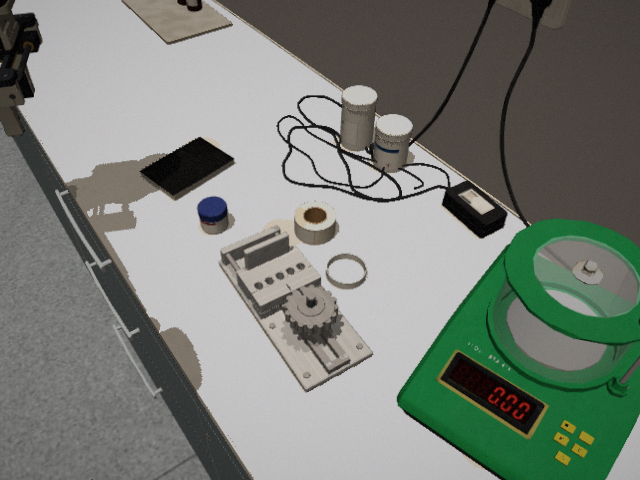

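Top view: mould spans about (275..407, 218..281), nut at about (370,250), push plate on the left (mould +y ≈ world +y). Roll at (287,188), dish (338,198), jar (231,253), balance on the right. In the scene view the nut is at (312,310).

Run:
```python
from h import *
D=np.load("top0.npy");W=grid("top",D);Z=W[...,2]
print("table z",np.median(Z[290:325,300:320]))
sub=np.zeros_like(Z,bool);sub[212:290,268:412]=1
m=sub&(Z>.007)&(Z<.13)&(D>0)
n,l,st,_=cv2.connectedComponentsWithStats(m.astype(np.uint8));k=1+np.argmax(st[1:,4]);m=l==k
P=W[m][:,:2].astype(np.float32)
print("rect",cv2.minAreaRect(P*1000))
# nut rim top
q=m&(Z>.066)&(Z<.08);q[:,:335]=0
c,rad=cv2.minEnclosingCircle((W[q][:,:2]*1000).astype(np.float32));print("nut top",c,rad,np.median(Z[q]),q.sum())
q2=m&(Z>.075);q2[:,:320]&=True
print("plate rect",cv2.minAreaRect((W[m&(Z>.078)&(np.arange(640)<320)][:,:2]*1000).astype(np.float32)))
q=m&(Z>.04)&(Z<.05);print("halves rect",cv2.minAreaRect((W[q&(np.arange(640)<345)][:,:2]*1000).astype(np.float32)))
# scene nut
Ds=np.load("scene0.npy");Ws=grid("scene",Ds);q=(Ws[...,2]>.067)&(Ws[...,2]<.078);q[:, :275]=0;q[:,345:]=0;q[:270]=0;q[345:]=0
c,rad=cv2.minEnclosingCircle((Ws[q][:,:2]*1000).astype(np.float32));print("scene nut",c,rad,q.sum())
# tall things
for t in(.06,.09,.11,.13):
    A=W[(Z>t)&(D>0)&(W[...,0]>.3)&(W[...,0]<.75)&(W[...,1]<.13)&(W[...,1]>-.1)]
    A=A[np.hypot(A[:,0]-.45,A[:,1]-.185)>.08] if len(A) else A
    print(t,len(A),A[:,:2].min(0) if len(A) else"",A[:,:2].max(0) if len(A) else"",A[:,2].max() if len(A) else"")
for n,(u,v) in dict(jar=(231,253),dish=(338,198),roll=(275,188)).items(): print(n,world("top",u,v,D[v,u]))
I=np.load("top0i.npy");cv2.imwrite("pics/crop0.png",cv2.resize(I[210:290,265:415,::-1],None,fx=5,fy=5,interpolation=cv2.INTER_CUBIC))
```

```text
table z 0.00019243966885562624
rect ((493.94097900390625, 232.3575439453125), (270.7881164550781, 112.07627868652344), 86.2978744506836)
nut top (489.87530517578125, 175.09231567382812) 37.43587875366211 0.07229979491678679 980
plate rect ((497.84033203125, 299.8234558105469), (9.910998344421387, 72.95858764648438), 86.12610626220703)
halves rect ((498.0455627441406, 294.6181640625), (133.9553985595703, 104.1081314086914), 86.0963363647461)
scene nut (489.4346008300781, 175.20504760742188) 37.97364044189453 1615
0.06 20707 [ 0.53747689 -0.09998541] [0.74998009 0.12999747] 0.6070869331712374
0.09 16744 [ 0.61138979 -0.09998541] [0.7499757  0.12999747] 0.6070869331712374
0.11 15841 [ 0.61138979 -0.09998541] [0.7499757  0.12999747] 0.6070869331712374
0.13 15507 [ 0.61138979 -0.09998541] [0.7499757  0.12999747] 0.6070869331712374
jar [0.48894904 0.45315316 0.04666961]
dish [0.6060948  0.23629807 0.00119155]
roll [0.62112152 0.36680346 0.0378507 ]
```

View pics/crop0.png

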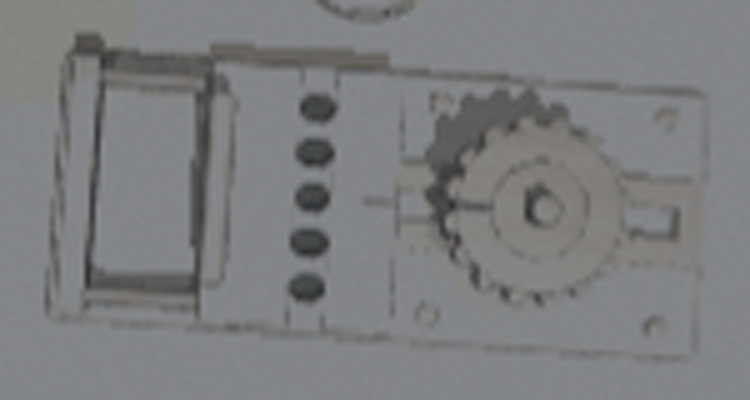

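Crop: the nut line (about 450–490,207) points at the index line (375,200); nut centre at about (540,208). The mould +y axis lies at 86.2° in the world. Next I check the clearance of the gripper body from the balance's draft shield over the orbit.

```bash
cat >> h.py <<'E'
N=np.array([.4897,.1751])
def status(rho=None):
    s=r.get_state();y=np.radians(s["eef_rot"][2]);ex=np.array([np.cos(y),np.sin(y)]);ey=np.array([np.sin(y),-np.cos(y)])
    d=N-s["tcp_pos"][:2];v=np.array([d@ex,d@ey])*1000
    c=s["tcp_pos"][:2]+.0095*ex+.021*ey-N   # corner
    print("t %.2f z %.1f yaw %.1f phi(yaw) %.1f nut-in-tool x %.1f y %.1f (want 39.6,38.4) corner rho %.1f ang %.1f F %s w %.1f J6 %.0f"%(s["time_s"],s["tcp_pos"][2]*1e3,s["eef_rot"][2],(s["eef_rot"][2]-210)%360,v[0],v[1],np.hypot(*c)*1e3,np.degrees(np.arctan2(c[1],c[0])),s["contact_force"].round(1),s["gripper_width"]*1e3,s["joints"][5]))
if __name__=="__main__": status()
E
python3 - <<'E'
from h import *
T=[]
for n in("top","scene"):
    D=np.load(n+"0.npy");W=grid(n,D);T.append(W[(D>0)&(W[...,2]>.105)&(W[...,2]<.5)&(W[...,0]>.3)&(W[...,0]<.8)&(abs(W[...,1]-.17)<.25)])
T=np.concatenate(T)[:,:2];d=T-N;print(len(T),"min dist",np.hypot(*d.T).min(),d[np.hypot(*d.T).argmin()])
for phi in range(-60,261,20):
    y=np.radians(phi+210);ex=np.array([np.cos(y),np.sin(y)]);ey=np.array([np.sin(y),-np.cos(y)])
    t=N-.0396*ex-.0384*ey
    q=np.stack([abs((T-t)@ex)-.039,abs((T-t)@ey)-.0965],1)
    print(phi,t.round(3),"body clr mm",round(float(q.max(1).min()*1e3)))
E
python3 h.py
```

```text
19379 min dist 0.22577450821001152 [ 0.16335637 -0.15584872]
-60 [0.505 0.122] body clr mm 135
-40 [0.522 0.13 ] body clr mm 87
-20 [0.535 0.144] body clr mm 51
0 [0.543 0.162] body clr mm 80
20 [0.545 0.181] body clr mm 88
40 [0.539 0.199] body clr mm 81
60 [0.528 0.215] body clr mm 137
80 [0.512 0.225] body clr mm 199
100 [0.494 0.23 ] body clr mm 225
120 [0.475 0.228] body clr mm 214
140 [0.457 0.22 ] body clr mm 166
160 [0.444 0.206] body clr mm 129
180 [0.436 0.189] body clr mm 157
200 [0.435 0.169] body clr mm 165
220 [0.44  0.151] body clr mm 137
240 [0.451 0.136] body clr mm 92
260 [0.467 0.125] body clr mm 120
t 0.10 z 213.5 yaw -24.5 phi(yaw) 125.5 nut-in-tool x 372.9 y 312.0 (want 39.6,38.4) corner rho 465.6 ang 116.8 F [ 0.1 -0.2  0.2] w 87.5 J6 -17
```

```bash
python3 -m inch '[{"yaw":1},{"yaw":1},{"yaw":1},{"yaw":1},{"yaw":1}]' -1 40; python3 -m inch '[{"yaw":1},{"yaw":1},{"yaw":1}]'; python3 h.py
```

```text
t 0.10 z 213.5 yaw -24.5 phi(yaw) 125.5 nut-in-tool x 372.9 y 312.0 (want 39.6,38.4) corner rho 465.6 ang 116.8 F [ 0.1 -0.2  0.2] w 87.5 J6 -17validation failed for argument at $[0]...
validation failed for argument at $[0]...
```

```bash
python3 -m inch '[{"x":0,"y":0,"z":0,"yaw":1},{"x":0,"y":0,"z":0,"yaw":1},{"x":0,"y":0,"z":0,"yaw":1},{"x":0,"y":0,"z":0,"yaw":1},{"x":0,"y":0,"z":0,"yaw":1}]' -1 40; python3 -m inch '[{"x":0,"y":0,"z":0,"yaw":1},{"x":0,"y":0,"z":0,"yaw":1},{"x":0,"y":0,"z":0,"yaw":1}]'; python3 h.py
```

```text
time_s: 0.52
tcp_pos: [0.2793, 0.6124, 0.2106]
eef_rot: [179.7, -0.2, -45.3]
contact_force: [-0.5, 0.4, -0.1]
gripper_width: 0.0599
time_s: 0.77
tcp_pos: [0.2789, 0.6115, 0.2089]
eef_rot: [179.6, -0.3, -57.9]
contact_force: [1.3, 0.9, 0.3]
gripper_width: 0.0398
t 0.77 z 208.9 yaw -57.9 phi(yaw) 92.1 nut-in-tool x 481.7 y 53.4 (want 39.6,38.4) corner rho 473.3 ang 118.2 F [1.3 0.9 0.3] w 39.8 J6 -50
```

```bash
R='{"x":1,"y":0.02,"z":-0.02,"yaw":0}'; python3 -m inch '[{"x":1,"y":0.02,"z":-0.02,"yaw":0},{"x":1,"y":0.02,"z":-0.02,"yaw":0},{"x":1,"y":0.02,"z":-0.02,"yaw":0},{"x":1,"y":0.02,"z":-0.02,"yaw":0},{"x":1,"y":0.02,"z":-0.02,"yaw":0}]'; python3 -m inch '[{"x":1,"y":0.02,"z":-0.02,"yaw":0},{"x":1,"y":0.02,"z":-0.02,"yaw":0},{"x":1,"y":0.02,"z":-0.02,"yaw":0},{"x":1,"y":0.02,"z":-0.02,"yaw":0},{"x":1,"y":0.02,"z":-0.02,"yaw":0}]'; python3 -m inch '[{"x":1,"y":0.02,"z":-0.02,"yaw":0},{"x":1,"y":0.02,"z":-0.02,"yaw":0},{"x":1,"y":0.02,"z":-0.02,"yaw":0},{"x":1,"y":0.02,"z":-0.02,"yaw":0},{"x":1,"y":0.02,"z":-0.02,"yaw":0}]'; python3 h.py
```

```text
time_s: 1.18
tcp_pos: [0.3415, 0.5027, 0.2076]
eef_rot: [179.3, -0.6, -57.9]
contact_force: [0.2, -0.5, -0.7]
gripper_width: 0.0065
time_s: 1.6
tcp_pos: [0.4072, 0.3888, 0.2097]
eef_rot: [179.1, -0.7, -57.9]
contact_force: [-0.3, -0.6, -0.0]
gripper_width: 0.0008
time_s: 2.02
tcp_pos: [0.4729, 0.2749, 0.2125]
eef_rot: [178.9, -0.7, -57.8]
contact_force: [0.4, 0.4, 0.3]
gripper_width: 0.0004
t 2.02 z 212.5 yaw -57.8 phi(yaw) 92.2 nut-in-tool x 93.4 y 38.8 (want 39.6,38.4) corner rho 85.8 ang 110.1 F [0.4 0.4 0.3] w 0.4 J6 -19
```

```bash
python3 -m inch '[{"x":0.9,"y":-0.1,"z":0,"yaw":0},{"x":0.84,"y":-0.1,"z":0,"yaw":0},{"x":0,"y":0,"z":0.5,"yaw":0},{"x":0,"y":0,"z":1,"yaw":0}]';  python3 h.py; python3 -m inch '[{"x":0,"y":0,"z":1,"yaw":0},{"x":0,"y":0,"z":1,"yaw":0},{"x":0,"y":0,"z":1,"yaw":0}]';python3 h.py
```

```text
time_s: 2.35
tcp_pos: [0.5047, 0.2349, 0.1788]
eef_rot: [179.3, -0.7, -58.1]
contact_force: [-0.1, 0.6, -0.6]
gripper_width: 0.0004
t 2.35 z 178.8 yaw -58.1 phi(yaw) 91.9 nut-in-tool x 42.8 y 44.4 (want 39.6,38.4) corner rho 40.7 ang 86.9 F [-0.1  0.6 -0.6] w 0.4 J6 -14
time_s: 2.6
tcp_pos: [0.5054, 0.2326, 0.1019]
eef_rot: [179.5, -0.6, -58.2]
contact_force: [1.0, 0.8, 0.6]
gripper_width: 0.0001
t 2.60 z 101.9 yaw -58.2 phi(yaw) 91.8 nut-in-tool x 40.6 y 43.6 (want 39.6,38.4) corner rho 38.5 ang 85.8 F [1.  0.8 0.6] w 0.1 J6 -14
```

```bash
python3 -m inch '[{"x":-0.35,"y":0,"z":0,"yaw":0},{"x":0,"y":0,"z":0.7,"yaw":0},{"x":0,"y":0,"z":0.6,"yaw":0}]';  python3 h.py; python3 -m inch '[{"x":0,"y":0,"z":0,"yaw":0}]';python3 h.py
```

```text
time_s: 2.85
tcp_pos: [0.4985, 0.2385, 0.0657]
eef_rot: [179.2, -0.7, -58.3]
contact_force: [-0.6, 0.1, -1.2]
gripper_width: 0.0004
t 2.85 z 65.7 yaw -58.3 phi(yaw) 91.7 nut-in-tool x 49.3 y 40.8 (want 39.6,38.4) corner rho 44.4 ang 95.3 F [-0.6  0.1 -1.2] w 0.4 J6 -15
time_s: 2.93
tcp_pos: [0.4972, 0.238, 0.0639]
eef_rot: [178.9, -0.7, -58.3]
contact_force: [0.6, 0.4, 0.0]
gripper_width: 0.0003
t 2.93 z 63.9 yaw -58.3 phi(yaw) 91.7 nut-in-tool x 49.6 y 39.4 (want 39.6,38.4) corner rho 44.1 ang 97.0 F [0.6 0.4 0. ] w 0.3 J6 -15
```

```bash
python3 -m inch '[{"x":-0.02,"y":0.12,"z":-0.03,"yaw":-0.96},{"x":-0.02,"y":0.12,"z":-0.03,"yaw":-0.96},{"x":-0.02,"y":0.12,"z":-0.03,"yaw":-0.96},{"x":-0.02,"y":0.12,"z":-0.02,"yaw":-0.96},{"x":-0.02,"y":0.12,"z":-0.02,"yaw":-0.96}]';  python3 h.py; python3 -m inch '[{"x":-0.1,"y":0.115,"z":-0.02,"yaw":-0.96},{"x":-0.1,"y":0.115,"z":-0.02,"yaw":-0.96},{"x":-0.1,"y":0.115,"z":-0.02,"yaw":-0.96}]';python3 h.py
```

```text
time_s: 3.35
tcp_pos: [0.4851, 0.2333, 0.0728]
eef_rot: [178.9, -0.4, -38.3]
contact_force: [-0.3, -0.2, 0.1]
gripper_width: 0.0004
t 3.35 z 72.8 yaw -38.3 phi(yaw) 111.7 nut-in-tool x 39.7 y 42.8 (want 39.6,38.4) corner rho 37.2 ang 105.9 F [-0.3 -0.2  0.1] w 0.4 J6 4
time_s: 3.6
tcp_pos: [0.4751, 0.2325, 0.0795]
eef_rot: [179.0, -0.3, -26.1]
contact_force: [-0.7, 0.7, 0.7]
gripper_width: 0.0002
t 3.60 z 79.5 yaw -26.1 phi(yaw) 123.9 nut-in-tool x 38.4 y 45.2 (want 39.6,38.4) corner rho 37.7 ang 114.0 F [-0.7  0.7  0.7] w 0.2 J6 16
```

```bash
python3 -m inch '[{"x":-0.18,"y":0.0,"z":0.3,"yaw":0},{"x":0,"y":0.0,"z":0.3,"yaw":0}]';python3 h.py;  python3 -m inch '[{"x":-0.11,"y":0.2,"z":0.02,"yaw":-0.96},{"x":-0.1,"y":0.2,"z":0.02,"yaw":-0.96},{"x":-0.1,"y":0.2,"z":0.02,"yaw":-0.96}]';python3 h.py
```

```text
time_s: 3.77
tcp_pos: [0.4721, 0.2365, 0.0681]
eef_rot: [179.4, -0.4, -26.0]
contact_force: [-0.1, -0.1, 0.4]
gripper_width: 0.0005
t 3.77 z 68.1 yaw -26.0 phi(yaw) 124.0 nut-in-tool x 42.7 y 47.5 (want 39.6,38.4) corner rho 42.5 ang 115.5 F [-0.1 -0.1  0.4] w 0.5 J6 15
time_s: 4.02
tcp_pos: [0.4592, 0.2268, 0.0657]
eef_rot: [179.3, -0.3, -14.5]
contact_force: [-0.3, -0.8, 0.6]
gripper_width: 0.0004
t 4.02 z 65.7 yaw -14.5 phi(yaw) 135.5 nut-in-tool x 42.5 y 42.4 (want 39.6,38.4) corner rho 39.3 ang 132.5 F [-0.3 -0.8  0.6] w 0.4 J6 26
```

```bash
python3 -m inch '[{"x":-0.07,"y":0.17,"z":-0.01,"yaw":-0.96},{"x":-0.07,"y":0.17,"z":0,"yaw":-0.96},{"x":-0.08,"y":0.16,"z":0,"yaw":-0.96},{"x":-0.1,"y":0.14,"z":0,"yaw":-0.96}]';python3 h.py;  python3 -m inch '[{"x":-0.1,"y":0.12,"z":0.0,"yaw":-0.96},{"x":-0.1,"y":0.12,"z":0.0,"yaw":-0.96},{"x":-0.1,"y":0.12,"z":0.0,"yaw":-0.96}]';python3 h.py
```

```text
time_s: 4.35
tcp_pos: [0.448, 0.2124, 0.0651]
eef_rot: [179.2, -0.0, 1.1]
contact_force: [0.6, -0.4, -1.0]
gripper_width: 0.0004
t 4.35 z 65.1 yaw 1.1 phi(yaw) 151.1 nut-in-tool x 40.9 y 38.1 (want 39.6,38.4) corner rho 35.8 ang 152.6 F [ 0.6 -0.4 -1. ] w 0.4 J6 42
time_s: 4.6
tcp_pos: [0.4411, 0.203, 0.0647]
eef_rot: [179.2, 0.1, 12.8]
contact_force: [0.5, 0.4, -0.3]
gripper_width: 0.0007
t 4.60 z 64.7 yaw 12.8 phi(yaw) 162.8 nut-in-tool x 41.2 y 38.0 (want 39.6,38.4) corner rho 36.0 ang 164.6 F [ 0.5  0.4 -0.3] w 0.7 J6 54
```

```bash
python3 -m inch '[{"x":-0.075,"y":0.12,"z":0,"yaw":-0.96},{"x":-0.075,"y":0.12,"z":0,"yaw":-0.96},{"x":-0.08,"y":0.12,"z":0,"yaw":-0.96},{"x":-0.1,"y":0.12,"z":0,"yaw":-0.96}]';python3 h.py;  python3 -m inch '[{"x":-0.1,"y":0.12,"z":0.0,"yaw":-0.96},{"x":-0.1,"y":0.12,"z":0.0,"yaw":-0.96},{"x":-0.1,"y":0.12,"z":0.0,"yaw":-0.96}]';python3 h.py
```

```text
time_s: 4.93
tcp_pos: [0.4369, 0.1894, 0.0643]
eef_rot: [179.2, 0.4, 28.5]
contact_force: [-0.5, -0.5, -0.5]
gripper_width: 0.0003
t 4.93 z 64.3 yaw 28.5 phi(yaw) 178.5 nut-in-tool x 39.6 y 37.7 (want 39.6,38.4) corner rho 34.4 ang 179.4 F [-0.5 -0.5 -0.5] w 0.3 J6 70
time_s: 5.18
tcp_pos: [0.4354, 0.178, 0.064]
eef_rot: [179.3, 0.6, 40.2]
contact_force: [-0.8, 0.6, -0.4]
gripper_width: 0.0002
t 5.18 z 64.0 yaw 40.2 phi(yaw) 190.2 nut-in-tool x 39.6 y 37.3 (want 39.6,38.4) corner rho 34.2 ang -168.2 F [-0.8  0.6 -0.4] w 0.2 J6 83
```

Run:
```python
from h import *
I,D=r.capture("scene");J,E=r.capture("top")
np.save("s1.npy",D)
a=cv2.resize(I[200:380,230:380,::-1],None,fx=2.6,fy=2.6,interpolation=cv2.INTER_CUBIC);b=cv2.resize(J[210:300,320:420,::-1],(400,360),interpolation=cv2.INTER_CUBIC)
o=np.zeros((470,800,3),np.uint8);o[:468,:390]=a[:468,:390];o[:360,400:]=b;cv2.imwrite("pics/v1.png",o)
```

```text
(no output)
```

View pics/v1.png

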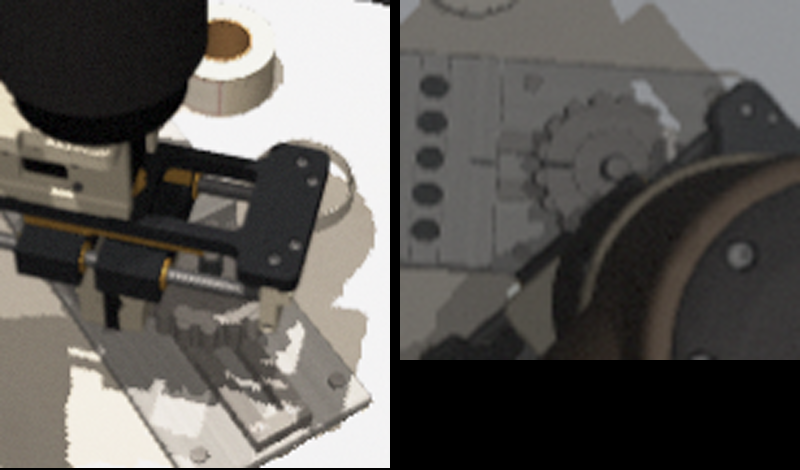

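The nut line still points at the index (at 490–570,160 in the right panel), so the nut has not turned. The fingertips look smaller than I assumed. I'll measure them from the depth.

Run:
```python
from h import *
D=np.load("s1.npy");W=grid("scene",D);s=r.get_state();y=np.radians(s["eef_rot"][2])
ex=np.array([np.cos(y),np.sin(y)]);ey=np.array([np.sin(y),-np.cos(y)])
d=W[...,:2]-s["tcp_pos"][:2];a=d@ex*1e3;b=d@ey*1e3;z=W[...,2]*1e3
for lo,hi in((50,56),(56,62),(62,68),(68,75),(75,85),(85,95),(95,108)):
    m=(D>0)&(z>lo)&(z<hi)&(abs(a)<22)&(abs(b)<35)
    print(lo,m.sum(),"a",np.percentile(a[m],[2,25,50,75,98]).round(1) if m.any() else"", "b",np.percentile(b[m],[2,10,25,50,75,90,98]).round(1) if m.any() else"")
```

```text
50 20 a [ 3.7  7.3  9.5 12.2 17.7] b [ 9.8 10.9 15.  21.1 27.4 31.9 34.5]
56 38 a [ 3.   4.8  8.4 10.7 17.9] b [11.  12.5 17.7 22.9 30.4 33.5 34.4]
62 43 a [ 3.2  4.6  7.6  9.5 19. ] b [14.1 17.4 19.5 24.4 31.1 33.8 34.9]
68 142 a [ 3.6  9.4 13.2 17.5 21.8] b [16.6 18.4 21.7 27.1 31.4 33.3 34.7]
75 73 a [-12.4 -10.9 -10.3  -9.3   2.4] b [-16.6 -14.   -7.    0.4   9.9  14.6  15. ]
85 112 a [-12.4 -11.3 -10.8  -9.8  -2.5] b [-16.6 -13.8  -8.4  -0.4   8.9  13.7  15. ]
95 129 a [-12.9 -12.1 -11.4 -10.6  -7.3] b [-17.3 -15.  -10.5  -1.9   8.   12.7  15.4]
```

```bash
sed -i 's/.021\*ey/.013*ey/; s/39.6,38.4/39.6,30.4/' h.py; python3 -m inch '[{"x":-0.08,"y":0.175,"z":0,"yaw":-0.96},{"x":-0.08,"y":0.175,"z":0,"yaw":-0.96},{"x":-0.08,"y":0.175,"z":0,"yaw":-0.96},{"x":-0.08,"y":0.175,"z":0,"yaw":-0.96},{"x":-0.08,"y":0.175,"z":0,"yaw":-0.96}]';python3 h.py;  python3 -m inch '[{"x":-0.08,"y":0.12,"z":0.0,"yaw":-0.96},{"x":-0.08,"y":0.12,"z":0.0,"yaw":-0.96},{"x":-0.08,"y":0.12,"z":0.0,"yaw":-0.96}]';python3 h.py
```

```text
time_s: 5.7
tcp_pos: [0.4456, 0.1572, 0.0641]
eef_rot: [179.5, 0.8, 58.9]
contact_force: [0.5, 0.6, 0.3]
gripper_width: 0.0002
t 5.70 z 64.1 yaw 58.9 phi(yaw) 208.9 nut-in-tool x 38.1 y 28.5 (want 39.6,30.4) corner rho 32.6 ang -149.6 F [0.5 0.6 0.3] w 0.2 J6 104
time_s: 5.95
tcp_pos: [0.4516, 0.1483, 0.064]
eef_rot: [179.6, 0.9, 70.2]
contact_force: [-0.4, -0.6, -0.7]
gripper_width: 0.0003
t 5.95 z 64.0 yaw 70.2 phi(yaw) 220.2 nut-in-tool x 38.1 y 26.8 (want 39.6,30.4) corner rho 31.7 ang -135.5 F [-0.4 -0.6 -0.7] w 0.3 J6 117
```

```bash
cat >> h.py <<'E'
def polar(name,z,I):
    c=r.camera_info(name);K=np.array(c["mtx"]);P=np.linalg.inv(np.array(c["pose"]))
    th=np.radians(np.arange(0,360,1.));rr=np.linspace(.018,.040,45)
    X=np.stack([N[0]+rr[:,None]*np.cos(th),N[1]+rr[:,None]*np.sin(th),np.full((45,360),z)],-1)
    Q=X@P[:3,:3].T+P[:3,3];a=Q[...,0]/Q[...,2];b=Q[...,1]/Q[...,2];s=1+c["k1"]*(a*a+b*b)
    return cv2.remap(I,(a*s*K[0,0]+K[0,2]).astype(np.float32),(b*s*K[1,1]+K[1,2]).astype(np.float32),cv2.INTER_LINEAR)
def look(fn,z=.072):
    rows=[]
    for n in("top","scene"):
        I,_=r.capture(n);p=polar(n,z,I)[::-1,:,::-1];rows.append(cv2.resize(p,(720,180)))
        d=I[200:380,230:380] if n=="scene" else I[205:300,310:420]
        rows.append(cv2.resize(d[:,:,::-1],None,fx=240/d.shape[0],fy=240/d.shape[0],interpolation=cv2.INTER_CUBIC))
        g=p.mean(2)[14:36].mean(0);g=g-cv2.blur(g[None],(31,1))[0];k=np.argsort(g)[:1];print(n,"darkest deg",k,g[k].round(0))
    o=np.zeros((600,720,3),np.uint8);o[:180]=rows[0];o[180:360]=rows[2];o[360:600,:rows[1].shape[1]]=rows[1];o[360:600,300:300+rows[3].shape[1]]=rows[3];cv2.imwrite(fn,o)
E
python3 -c "
from h import *
look('pics/v2.png')"
```

```text
top darkest deg [85] [-20.]
scene darkest deg [209] [-21.]
```

View pics/v2.png

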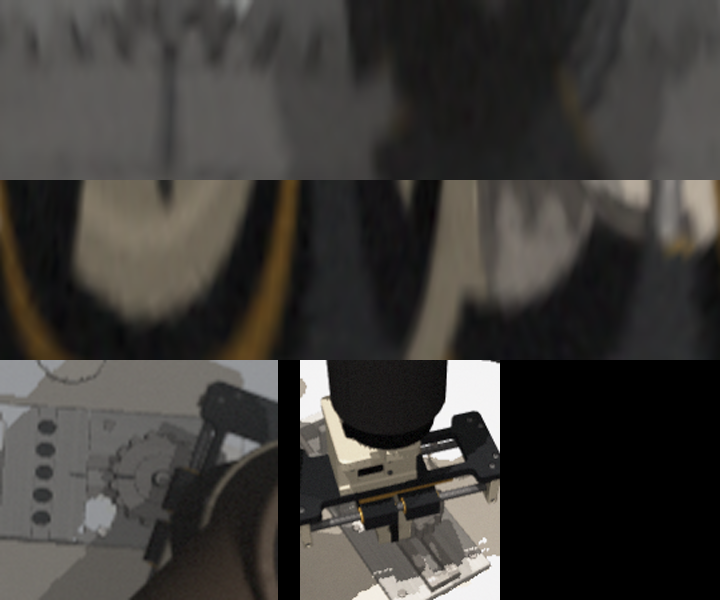

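Run:
```python
from h import *
I,D=r.capture("scene");W=grid("scene",D);s=r.get_state();y=np.radians(s["eef_rot"][2])
ex=np.array([np.cos(y),np.sin(y)]);ey=np.array([np.sin(y),-np.cos(y)])
d=W[...,:2]-s["tcp_pos"][:2];a=d@ex*1e3;b=d@ey*1e3;z=W[...,2]*1e3
c=r.camera_info("scene");K=np.array(c["mtx"]);P=np.linalg.inv(np.array(c["pose"]))
for zz in(.053,.064,.075,.09,.11):
    q=P[:3,:3]@np.array([*s["tcp_pos"][:2],zz])+P[:3,3];print(zz,(K[0,0]*q[0]/q[2]+K[0,2]).round(),(K[1,1]*q[1]/q[2]+K[1,2]).round())
    
q=P[:3,:3]@np.array([*s["tcp_pos"][:2],.06])+P[:3,3];u0=int(K[0,0]*q[0]/q[2]+K[0,2]);v0=int(K[1,1]*q[1]/q[2]+K[1,2])
for v in range(v0-40,v0+25,4):
    print(v,[(u-u0,int(a[v,u]),int(b[v,u]),int(z[v,u])) for u in range(u0-28,u0+29,7)])
x=cv2.resize(I[v0-75:v0+45,u0-75:u0+75,::-1],None,fx=5,fy=5,interpolation=cv2.INTER_CUBIC);x=cv2.convertScaleAbs(x,alpha=1.5,beta=20);cv2.circle(x,(375,375),4,(0,0,255),1)
cv2.imwrite("pics/v3.png",x)
```

```text
0.053 299.0 340.0
0.064 299.0 335.0
0.075 299.0 330.0
0.09 299.0 323.0
0.11 299.0 314.0
296 [(-28, -23, -38, 189), (-21, -22, -30, 185), (-14, -24, -23, 185), (-7, -24, -14, 182), (0, -24, -6, 179), (7, -24, 1, 177), (14, -24, 9, 174), (21, -21, 19, 167), (28, -22, 27, 166)]
300 [(-28, -24, -39, 184), (-21, -24, -31, 180), (-14, -24, -23, 177), (-7, -24, -15, 175), (0, -21, -6, 168), (7, -21, 2, 166), (14, -24, 9, 166), (21, -26, 17, 165), (28, -26, 26, 163)]
304 [(-28, -25, -39, 178), (-21, -24, -31, 173), (-14, -21, -22, 166), (-7, -22, -14, 165), (0, -24, -6, 164), (7, -24, 1, 161), (14, -28, 8, 165), (21, -31, 16, 165), (28, -33, 24, 165)]
308 [(-28, 79, -22, 27), (-21, -24, -31, 165), (-14, -25, -23, 164), (-7, -27, -16, 164), (0, -29, -8, 163), (7, -27, 0, 158), (14, -33, 7, 164), (21, -35, 15, 164), (28, -37, 22, 163)]
312 [(-28, 80, -22, 17), (-21, -29, -33, 166), (-14, -31, -25, 165), (-7, -33, -17, 165), (0, -36, -10, 165), (7, -30, 0, 154), (14, -38, 5, 162), (21, -37, 14, 158), (28, -38, 22, 157)]
316 [(-28, -27, -41, 158), (-21, -34, -34, 164), (-14, -36, -26, 164), (-7,
[... 1294 characters left out ...]
, (21, 12, 32, 10), (28, 9, 41, 11)]
348 [(-28, 31, -35, 0), (-21, 22, -26, 9), (-14, 17, -17, 12), (-7, 16, -7, 10), (0, 12, 1, 12), (7, 9, 10, 13), (14, 1, 18, 21), (21, -1, 28, 21), (28, 2, 39, 12)]
352 [(-28, 24, -36, 0), (-21, 22, -26, 0), (-14, 12, -18, 9), (-7, 8, -9, 12), (0, 7, 0, 10), (7, 4, 9, 11), (14, 2, 19, 9), (21, -7, 26, 21), (28, -4, 37, 12)]
356 [(-28, 18, -38, 0), (-21, 15, -28, 0), (-14, 4, -20, 12), (-7, 2, -11, 12), (0, 1, -1, 10), (7, -2, 7, 12), (14, -4, 17, 11), (21, -13, 24, 22), (28, -16, 33, 22)]
360 [(-28, 11, -39, 0), (-21, 9, -29, -1), (-14, 2, -21, 6), (-7, -3, -12, 11), (0, -4, -3, 10), (7, -7, 6, 10), (14, -11, 15, 12), (21, -15, 24, 14), (28, -21, 32, 20)]
```

View pics/v3.png

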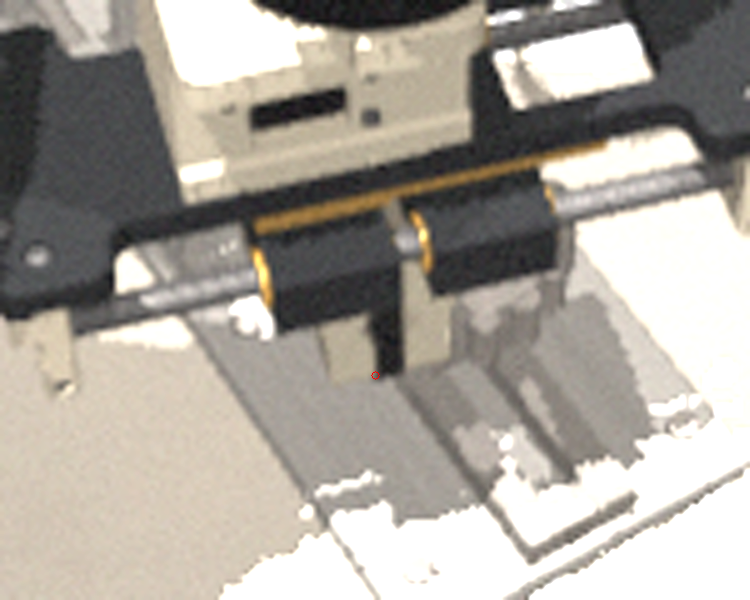

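The picture shows the closed fingers ending at about v=337. By depth that puts the tips at z≈73 mm, above the rim and higher than the stated TCP offset implies. I back out, lower by about 17 mm and measure again.

```bash
cat >> h.py <<'E'
def tip():
    _,D=r.capture("scene");W=grid("scene",D);s=r.get_state();y=np.radians(s["eef_rot"][2])
    ex=np.array([np.cos(y),np.sin(y)]);ey=np.array([np.sin(y),-np.cos(y)])
    d=W[...,:2]-s["tcp_pos"][:2];a=d@ex*1e3;b=d@ey*1e3;z=W[...,2]*1e3;z0=s["tcp_pos"][2]*1e3
    for o in range(-14,40,4):
        m=(D>0)&(z>z0+o)&(z<z0+o+4)&(abs(a)<13)&(abs(b)<17);print("z-tcp",o,m.sum(),"z",round(z0+o),"a",np.percentile(a[m],[5,50,95]).round(0) if m.any() else"","b",np.percentile(b[m],[3,97]).round(0) if m.any() else "")
E
python3 -m inch '[{"x":-0.3,"y":-0.5,"z":0,"yaw":0},{"x":-0.3,"y":-0.5,"z":0,"yaw":0},{"x":0,"y":0,"z":0.3,"yaw":0},{"x":0,"y":0,"z":0.3,"yaw":0}]';python3 h.py; python3 -c "
from h import *
tip()"
```

```text
time_s: 6.43
tcp_pos: [0.4236, 0.1445, 0.0494]
eef_rot: [179.5, 0.7, 69.0]
contact_force: [0.2, 0.5, -0.3]
gripper_width: 0.0002
t 6.43 z 49.4 yaw 69.0 phi(yaw) 219.0 nut-in-tool x 52.2 y 50.8 (want 39.6,30.4) corner rho 57.1 ang -152.5 F [ 0.2  0.5 -0.3] w 0.2 J6 113
z-tcp -14 0 z 34 a  b 
z-tcp -10 0 z 38 a  b 
z-tcp -6 0 z 42 a  b 
z-tcp -2 0 z 46 a  b 
z-tcp 2 0 z 50 a  b 
z-tcp 6 0 z 54 a  b 
z-tcp 10 3 z 58 a [-8. -8. -8.] b [-4.  2.]
z-tcp 14 18 z 62 a [-10.  -9.  -8.] b [-15.  11.]
z-tcp 18 41 z 66 a [-10.  -9.  -8.] b [-15.  15.]
z-tcp 22 47 z 70 a [-11. -10.  -7.] b [-17.  14.]
z-tcp 26 42 z 74 a [-11.  -9.  -8.] b [-16.  14.]
z-tcp 30 54 z 78 a [-11.  -9.  -5.] b [-16.  12.]
z-tcp 34 49 z 82 a [-11.  -9.  -6.] b [-15.  14.]
z-tcp 38 31 z 86 a [-10.  -9.  -8.] b [-17.  16.]
```

```bash
sed -i 's/.013\*ey/.0145*ey/; s/39.6,30.4/39.6,31.9/' h.py; python3 -m inch '[{"x":0.07,"y":0.2,"z":0.05,"yaw":0},{"x":0.07,"y":0.2,"z":0.05,"yaw":0},{"x":0.1,"y":0.2,"z":0,"yaw":0}]';python3 h.py;python3 -m inch '[{"x":0,"y":0.2,"z":0,"yaw":-0.96},{"x":0,"y":0.2,"z":0,"yaw":-0.96},{"x":0,"y":0.2,"z":0,"yaw":-0.96}]';python3 h.py;  python3 -m inch '[{"x":-0.08,"y":0.12,"z":0.0,"yaw":-0.96}]';python3 h.py
```

```text
time_s: 6.73
tcp_pos: [0.44, 0.1443, 0.0442]
eef_rot: [179.6, 0.9, 68.9]
contact_force: [-0.5, 0.0, 0.7]
gripper_width: 0.0004
t 6.73 z 44.2 yaw 68.9 phi(yaw) 218.9 nut-in-tool x 46.6 y 35.3 (want 39.6,31.9) corner rho 42.5 ang -140.3 F [-0.5  0.   0.7] w 0.4 J6 115
time_s: 6.98
tcp_pos: [0.4555, 0.1385, 0.0431]
eef_rot: [-180.0, 1.2, 80.6]
contact_force: [-3.9, -1.6, 1.3]
gripper_width: 0.0004
t 6.98 z 43.1 yaw 80.6 phi(yaw) 230.6 nut-in-tool x 41.7 y 27.7 (want 39.6,31.9) corner rho 34.8 ang -121.7 F [-3.9 -1.6  1.3] w 0.4 J6 128
time_s: 7.07
tcp_pos: [0.4584, 0.1353, 0.0427]
eef_rot: [-179.8, 1.3, 84.5]
contact_force: [-2.6, 0.9, 0.4]
gripper_width: 0.0001
t 7.07 z 42.7 yaw 84.5 phi(yaw) 234.5 nut-in-tool x 42.6 y 27.4 (want 39.6,31.9) corner rho 35.6 ang -116.8 F [-2.6  0.9  0.4] w 0.1 J6 133
```

```bash
python3 -m inch '[{"x":-0.05,"y":0.12,"z":-0.02,"yaw":-0.96},{"x":-0.05,"y":0.12,"z":-0.02,"yaw":-0.96},{"x":-0.06,"y":0.12,"z":-0.02,"yaw":-0.96},{"x":-0.07,"y":0.12,"z":-0.02,"yaw":-0.96}]';python3 h.py;python3 -m inch '[{"x":-0.07,"y":0.12,"z":-0.02,"yaw":-0.96},{"x":-0.07,"y":0.12,"z":-0.02,"yaw":-0.96},{"x":-0.07,"y":0.12,"z":-0.02,"yaw":-0.96}]';python3 h.py
python3 -c "
from h import *
look('pics/v4.png')"
```

```text
time_s: 7.4
tcp_pos: [0.4716, 0.1274, 0.0431]
eef_rot: [-179.0, 1.3, 100.4]
contact_force: [-2.3, 1.0, -1.0]
gripper_width: 0.0
t 7.40 z 43.1 yaw 100.4 phi(yaw) 250.4 nut-in-tool x 43.7 y 26.4 (want 39.6,31.9) corner rho 36.2 ang -98.8 F [-2.3  1.  -1. ] w 0.0 J6 151
time_s: 7.65
tcp_pos: [0.4828, 0.1234, 0.0434]
eef_rot: [-178.5, 1.1, 112.3]
contact_force: [-2.2, 0.8, -0.4]
gripper_width: 0.0002
t 7.65 z 43.4 yaw 112.3 phi(yaw) 262.3 nut-in-tool x 45.2 y 26.1 (want 39.6,31.9) corner rho 37.6 ang -85.6 F [-2.2  0.8 -0.4] w 0.2 J6 164
top darkest deg [132] [-32.]
scene darkest deg [137] [-21.]
```

View pics/v4.png

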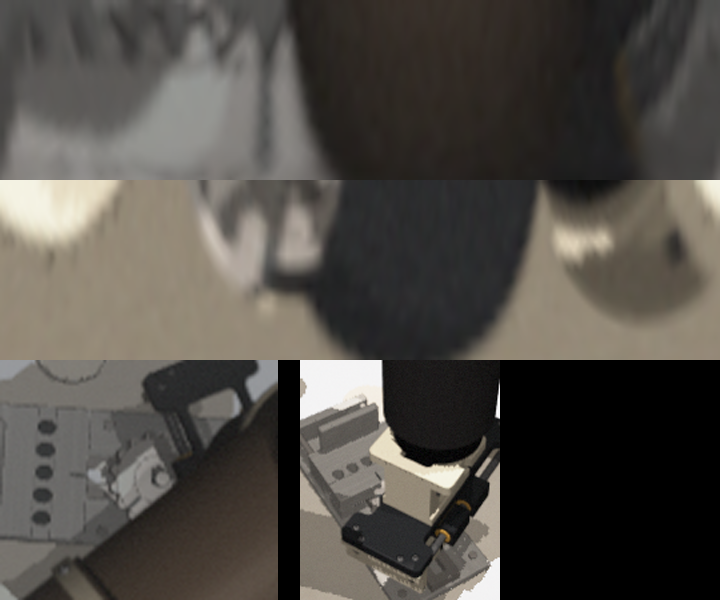

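v4: the nut line is now at 132° (about 265,100 in the strip), so the nut has turned about 46° and the corner grips. I retreat outward and unwind the yaw in place for a long stroke.

```bash
python3 -m inch '[{"x":-0.5,"y":-0.3,"z":-0.1,"yaw":0},{"x":-0.2,"y":-0.2,"z":0,"yaw":0.5},{"x":0,"y":0,"z":0,"yaw":1},{"x":0,"y":0,"z":0,"yaw":1},{"x":0,"y":0,"z":0,"yaw":1}]' >/dev/null; python3 h.py
Y='done'; for i in 1; do python3 -m inch '[{"x":0,"y":0,"z":0,"yaw":1},{"x":0,"y":0,"z":0,"yaw":1},{"x":0,"y":0,"z":0,"yaw":1},{"x":0,"y":0,"z":0,"yaw":1},{"x":0,"y":0,"z":0,"yaw":1}]'>/dev/null; done; python3 h.py
python3 -m inch '[{"x":0,"y":0,"z":0,"yaw":1},{"x":0,"y":0,"z":0,"yaw":1},{"x":0,"y":0,"z":0,"yaw":1},{"x":0,"y":0,"z":0,"yaw":1},{"x":0,"y":0,"z":0,"yaw":1}]'>/dev/null;python3 h.py
```

```text
t 8.17 z 46.8 yaw 97.0 phi(yaw) 247.0 nut-in-tool x 73.5 y 18.6 (want 39.6,31.9) corner rho 64.1 ang -86.7 F [-0.3 -0.4  0.2] w 0.5 J6 151
t 8.58 z 48.1 yaw 75.0 phi(yaw) 225.0 nut-in-tool x 76.8 y -12.8 (want 39.6,31.9) corner rho 72.7 ang -82.9 F [ 0.6 -0.9  0.5] w 0.4 J6 129
t 9.00 z 49.4 yaw 53.1 phi(yaw) 203.1 nut-in-tool x 67.0 y -43.5 (want 39.6,31.9) corner rho 81.7 ang -81.6 F [ 0.2 -0.8 -0.8] w 0.7 J6 107
```

```bash
python3 -m inch '[{"x":0,"y":0,"z":0.01,"yaw":1},{"x":0,"y":0,"z":0.01,"yaw":1},{"x":0,"y":0,"z":0.01,"yaw":1},{"x":0,"y":0,"z":0.01,"yaw":1},{"x":0,"y":0,"z":0.01,"yaw":1}]'>/dev/null
python3 -m inch '[{"x":0,"y":0,"z":0.01,"yaw":1},{"x":0,"y":0,"z":0.01,"yaw":1},{"x":0,"y":0,"z":0.01,"yaw":1},{"x":0,"y":0,"z":0.01,"yaw":1},{"x":0,"y":0,"z":0.01,"yaw":1}]'>/dev/null
python3 -m inch '[{"x":0,"y":0,"z":0.01,"yaw":1},{"x":0,"y":0,"z":0.01,"yaw":1},{"x":0,"y":0,"z":0.01,"yaw":1},{"x":0,"y":0,"z":0.01,"yaw":1},{"x":0,"y":0,"z":0.01,"yaw":1}]'>/dev/null;python3 h.py
python3 -m inch '[{"x":0,"y":0,"z":0.01,"yaw":1},{"x":0,"y":0,"z":0.01,"yaw":1},{"x":0,"y":0,"z":0.01,"yaw":1},{"x":0,"y":0,"z":0.01,"yaw":1},{"x":0,"y":0,"z":0.01,"yaw":1}]'>/dev/null
python3 -m inch '[{"x":0,"y":0,"z":0.01,"yaw":1},{"x":0,"y":0,"z":0.01,"yaw":1},{"x":0,"y":0,"z":0.01,"yaw":1},{"x":0,"y":0,"z":0.01,"yaw":1},{"x":0,"y":0,"z":0.01,"yaw":1}]'>/dev/null
python3 -m inch '[{"x":0,"y":0,"z":0.01,"yaw":1},{"x":0,"y":0,"z":0.01,"yaw":1},{"x":0,"y":0,"z":0.01,"yaw":1},{"x":0,"y":0,"z":0.01,"yaw":1},{"x":0,"y":0,"z":0.01,"yaw":1}]'; python3 h.py
```

```text
t 10.25 z 49.4 yaw -12.6 phi(yaw) 137.4 nut-in-tool x -19.4 y -84.1 (want 39.6,31.9) corner rho 102.8 ang -86.2 F [-0.6  0.6 -0.4] w 0.6 J6 42
time_s: 11.5
tcp_pos: [0.4963, 0.0819, 0.0493]
eef_rot: [-179.5, -1.1, -78.3]
contact_force: [0.5, -0.1, 0.4]
gripper_width: 0.0001
t 11.50 z 49.3 yaw -78.3 phi(yaw) 71.7 nut-in-tool x -92.6 y -12.5 (want 39.6,31.9) corner rho 105.6 ang -93.1 F [ 0.5 -0.1  0.4] w 0.1 J6 -22
```

```bash
python3 -m inch '[{"x":0,"y":0,"z":0.01,"yaw":1},{"x":0,"y":0,"z":0.01,"yaw":1},{"x":0,"y":0,"z":0.01,"yaw":1},{"x":0,"y":0,"z":0.01,"yaw":1},{"x":0,"y":0,"z":0.01,"yaw":1}]'>/dev/null
python3 -m inch '[{"x":0,"y":0,"z":0.01,"yaw":1},{"x":0,"y":0,"z":0.01,"yaw":1},{"x":0,"y":0,"z":0.01,"yaw":1},{"x":0,"y":0,"z":0.01,"yaw":1},{"x":0,"y":0,"z":0.01,"yaw":1}]'>/dev/null
python3 -m inch '[{"x":0,"y":0,"z":0.01,"yaw":1},{"x":0,"y":0,"z":0.01,"yaw":1},{"x":0,"y":0,"z":0.01,"yaw":1},{"x":0,"y":0,"z":0.01,"yaw":1},{"x":0,"y":0,"z":0.01,"yaw":1}]'>/dev/null
python3 -m inch '[{"x":0,"y":0,"z":0.01,"yaw":1},{"x":0,"y":0,"z":0.01,"yaw":1},{"x":0,"y":0,"z":0.01,"yaw":1},{"x":0,"y":0,"z":0.01,"yaw":1},{"x":0,"y":0,"z":0.01,"yaw":1}]'>/dev/null
python3 -m inch '[{"x":0,"y":0,"z":0.01,"yaw":1},{"x":0,"y":0,"z":0.01,"yaw":1},{"x":0,"y":0,"z":0.01,"yaw":1},{"x":0,"y":0,"z":0.01,"yaw":1},{"x":0,"y":0,"z":0.01,"yaw":1}]'>/dev/null
python3 -m inch '[{"x":0,"y":0,"z":0.01,"yaw":1},{"x":0,"y":0,"z":0.01,"yaw":1},{"x":0,"y":0,"z":0.01,"yaw":1}]'; python3 h.py
python3 - <<'E'
from h import *
for n in("top","scene"):
    I,_=r.capture(n);g=polar(n,.0725,I).mean(2)[14:36].mean(0);g=g-cv2.blur(g[None],(31,1))[0];k=np.argsort(g)[:8];print(n,k,g[k].round())
tip()
E
```

```text
time_s: 13.83
tcp_pos: [0.5072, 0.0687, 0.0493]
eef_rot: [179.9, 1.9, 159.0]
contact_force: [-0.1, -0.7, -0.1]
gripper_width: 0.0007
t 13.83 z 49.3 yaw 159.0 phi(yaw) 309.0 nut-in-tool x 54.4 y 93.1 (want 39.6,31.9) corner rho 90.5 ang -81.2 F [-0.1 -0.7 -0.1] w 0.7 J6 -144
top [134 135 133 214 213 212 136 215] [-22. -22. -21. -20. -20. -20. -19. -19.]
scene [136 137 135 214 215 213 138 134] [-35. -33. -32. -31. -31. -29. -28. -27.]
z-tcp -14 0 z 35 a  b 
z-tcp -10 0 z 39 a  b 
z-tcp -6 0 z 43 a  b 
z-tcp -2 0 z 47 a  b 
z-tcp 2 0 z 51 a  b 
z-tcp 6 0 z 55 a  b 
z-tcp 10 0 z 59 a  b 
z-tcp 14 0 z 63 a  b 
z-tcp 18 0 z 67 a  b 
z-tcp 22 3 z 71 a [7. 8. 9.] b [-17. -16.]
z-tcp 26 5 z 75 a [ 8.  9. 10.] b [-16. -15.]
z-tcp 30 2 z 79 a [10. 10. 11.] b [-16. -16.]
z-tcp 34 0 z 83 a  b 
z-tcp 38 2 z 87 a [13. 13. 13.] b [-16. -13.]
```

```bash
python3 -m inch '[{"x":0,"y":0.9,"z":0.06,"yaw":0},{"x":0,"y":0.8,"z":0.05,"yaw":0},{"x":0.2,"y":0.2,"z":0,"yaw":0}]'>/dev/null; python3 h.py; python3 -m inch '[{"x":0.03,"y":0.25,"z":0,"yaw":-0.96},{"x":0.03,"y":0.25,"z":0,"yaw":-0.96},{"x":0.03,"y":0.2,"z":0,"yaw":-0.96}]'>/dev/null; python3 h.py
```

```text
t 14.23 z 47.0 yaw 159.5 phi(yaw) 309.5 nut-in-tool x 49.7 y 45.5 (want 39.6,31.9) corner rho 50.8 ang -58.2 F [ 0.9  0.5 -0.2] w 0.6 J6 -147
t 14.48 z 46.5 yaw 171.6 phi(yaw) 321.6 nut-in-tool x 38.9 y 34.8 (want 39.6,31.9) corner rho 35.7 ang -43.0 F [ 3.2 -3.9  0.8] w 0.4 J6 -137
```

```bash
python3 -m inch '[{"x":-0.09,"y":0.14,"z":0,"yaw":-0.96},{"x":-0.08,"y":0.14,"z":0,"yaw":-0.96},{"x":-0.07,"y":0.14,"z":0,"yaw":-0.96},{"x":-0.06,"y":0.13,"z":0,"yaw":-0.96},{"x":-0.06,"y":0.125,"z":0,"yaw":-0.96}]'>/dev/null; python3 h.py; python3 -m inch '[{"x":-0.06,"y":0.12,"z":0,"yaw":-0.96},{"x":-0.06,"y":0.12,"z":0,"yaw":-0.96},{"x":-0.06,"y":0.12,"z":0,"yaw":-0.96}]'>/dev/null; python3 h.py
```

```text
t 14.90 z 47.5 yaw -167.6 phi(yaw) 342.4 nut-in-tool x 38.6 y 33.3 (want 39.6,31.9) corner rho 34.7 ang -20.4 F [ 6.4 -5.5 -2.9] w 0.1 J6 -117
t 15.15 z 47.6 yaw -155.1 phi(yaw) 354.9 nut-in-tool x 38.8 y 33.9 (want 39.6,31.9) corner rho 35.1 ang -8.7 F [ 6.1 -3.8 -2.1] w 0.5 J6 -106
```

```bash
python3 -m inch '[{"x":-0.08,"y":0.14,"z":0,"yaw":-0.96},{"x":-0.08,"y":0.14,"z":0,"yaw":-0.96},{"x":-0.08,"y":0.14,"z":0,"yaw":-0.96},{"x":-0.07,"y":0.13,"z":0,"yaw":-0.96},{"x":-0.07,"y":0.13,"z":0,"yaw":-0.96}]'>/dev/null; python3 h.py; python3 -m inch '[{"x":-0.07,"y":0.13,"z":0,"yaw":-0.96},{"x":-0.07,"y":0.13,"z":0,"yaw":-0.96},{"x":-0.07,"y":0.13,"z":0,"yaw":-0.96},{"x":-0.07,"y":0.13,"z":0,"yaw":-0.96},{"x":-0.07,"y":0.13,"z":0,"yaw":-0.96}]'>/dev/null; python3 h.py
```

```text
t 15.57 z 47.5 yaw -134.5 phi(yaw) 15.5 nut-in-tool x 40.9 y 32.6 (want 39.6,31.9) corner rho 36.2 ang 15.6 F [ 2.9 -2.  -0.3] w 0.5 J6 -87
t 15.98 z 47.5 yaw -113.8 phi(yaw) 36.2 nut-in-tool x 41.6 y 31.8 (want 39.6,31.9) corner rho 36.5 ang 37.9 F [ 1.8 -2.2  0.4] w 0.9 J6 -69
```

```bash
python3 -m inch '[{"x":-0.05,"y":0.13,"z":0,"yaw":-0.96},{"x":-0.05,"y":0.13,"z":0,"yaw":-0.96},{"x":-0.06,"y":0.13,"z":0,"yaw":-0.96},{"x":-0.06,"y":0.13,"z":0,"yaw":-0.96},{"x":-0.06,"y":0.13,"z":0,"yaw":-0.96}]'>/dev/null; python3 h.py; python3 -m inch '[{"x":-0.065,"y":0.13,"z":0,"yaw":-0.96},{"x":-0.065,"y":0.13,"z":0,"yaw":-0.96},{"x":-0.065,"y":0.13,"z":0,"yaw":-0.96},{"x":-0.065,"y":0.13,"z":0,"yaw":-0.96},{"x":-0.065,"y":0.13,"z":0,"yaw":-0.96}]'>/dev/null; python3 h.py
```

```text
t 16.40 z 47.5 yaw -93.1 phi(yaw) 56.9 nut-in-tool x 41.1 y 31.7 (want 39.6,31.9) corner rho 36.0 ang 58.3 F [ 1.1 -1.1 -0.6] w 0.3 J6 -50
t 16.82 z 47.4 yaw -72.3 phi(yaw) 77.7 nut-in-tool x 41.0 y 32.1 (want 39.6,31.9) corner rho 36.1 ang 78.5 F [ 1.7 -0.7 -0.6] w 0.2 J6 -32
```

```bash
cat >> h.py <<'E'
def mark(z=.073):
    for n in("top","scene"):
        I,_=r.capture(n);g=polar(n,z,I).mean(2)[14:30].mean(0);g=g-cv2.blur(g[None],(31,1),borderType=cv2.BORDER_REFLECT)[0];k=[]
        for i in np.argsort(g):
            if all(min(abs(i-j),360-abs(i-j))>8 for j in k):k.append(i)
            if len(k)==4:break
        print(n,k,g[k].round())
E
python3 -c "
from h import *
mark(.074)"
python3 -m inch '[{"x":-0.04,"y":0.14,"z":0,"yaw":-0.96},{"x":-0.05,"y":0.14,"z":0,"yaw":-0.96},{"x":-0.06,"y":0.13,"z":0,"yaw":-0.96},{"x":-0.06,"y":0.13,"z":0,"yaw":-0.96},{"x":-0.06,"y":0.13,"z":0,"yaw":-0.96}]'>/dev/null; python3 h.py; python3 -m inch '[{"x":-0.065,"y":0.13,"z":0,"yaw":-0.96},{"x":-0.065,"y":0.13,"z":0,"yaw":-0.96},{"x":-0.065,"y":0.13,"z":0,"yaw":-0.96},{"x":-0.065,"y":0.13,"z":0,"yaw":-0.96},{"x":-0.065,"y":0.13,"z":0,"yaw":-0.96}]'>/dev/null; python3 h.py; python3 -c "
from h import *
mark(.074)"
```

```text
top [np.int64(312), np.int64(325), np.int64(301), np.int64(40)] [-2. -1. -1. -1.]
scene [np.int64(260), np.int64(139), np.int64(188), np.int64(30)] [-75. -28. -27. -26.]
t 17.33 z 47.4 yaw -53.0 phi(yaw) 97.0 nut-in-tool x 39.6 y 33.1 (want 39.6,31.9) corner rho 35.4 ang 95.3 F [ 2.3 -0.1 -0.7] w 0.5 J6 -14
t 17.75 z 47.4 yaw -33.3 phi(yaw) 116.7 nut-in-tool x 37.7 y 34.7 (want 39.6,31.9) corner rho 34.7 ang 111.1 F [ 1.5  2.2 -1.4] w 0.4 J6 4
top [np.int64(71), np.int64(263), np.int64(319), np.int64(309)] [-4. -3. -3. -2.]
scene [np.int64(292), np.int64(150), np.int64(37), np.int64(259)] [-70. -31. -30. -26.]
```

```bash
python3 -m inch '[{"x":-0.09,"y":0.15,"z":0,"yaw":-0.96},{"x":-0.09,"y":0.15,"z":0,"yaw":-0.96},{"x":-0.09,"y":0.15,"z":0,"yaw":-0.96},{"x":-0.09,"y":0.14,"z":0,"yaw":-0.96},{"x":-0.08,"y":0.14,"z":0,"yaw":-0.96}]'>/dev/null; python3 h.py; python3 -m inch '[{"x":-0.08,"y":0.14,"z":0,"yaw":-0.96},{"x":-0.08,"y":0.14,"z":0,"yaw":-0.96},{"x":-0.08,"y":0.13,"z":0,"yaw":-0.96},{"x":-0.08,"y":0.13,"z":0,"yaw":-0.96},{"x":-0.08,"y":0.13,"z":0,"yaw":-0.96}]'>/dev/null; python3 h.py
```

```text
t 18.27 z 47.3 yaw -14.6 phi(yaw) 135.4 nut-in-tool x 37.5 y 33.7 (want 39.6,31.9) corner rho 34.0 ang 131.0 F [ 0.5  3.6 -0.1] w 0.5 J6 22
t 18.68 z 47.3 yaw 4.5 phi(yaw) 154.5 nut-in-tool x 36.3 y 33.7 (want 39.6,31.9) corner rho 32.9 ang 148.8 F [-3.4  3.4  0.2] w 0.6 J6 41
```

```bash
python3 -m inch '[{"x":-0.13,"y":0.15,"z":0,"yaw":-0.96},{"x":-0.13,"y":0.15,"z":0,"yaw":-0.96},{"x":-0.12,"y":0.15,"z":0,"yaw":-0.96},{"x":-0.1,"y":0.14,"z":0,"yaw":-0.96},{"x":-0.1,"y":0.14,"z":0,"yaw":-0.96}]'>/dev/null; python3 h.py; python3 -m inch '[{"x":-0.1,"y":0.13,"z":0,"yaw":-0.96},{"x":-0.1,"y":0.13,"z":0,"yaw":-0.96},{"x":-0.1,"y":0.13,"z":0,"yaw":-0.96},{"x":-0.1,"y":0.13,"z":0,"yaw":-0.96},{"x":-0.1,"y":0.13,"z":0,"yaw":-0.96}]'>/dev/null; python3 h.py
```

```text
t 19.10 z 47.3 yaw 23.6 phi(yaw) 173.6 nut-in-tool x 38.7 y 31.3 (want 39.6,31.9) corner rho 33.7 ang 173.6 F [ 0.3  1.8 -0.9] w 0.7 J6 60
t 19.52 z 47.4 yaw 42.6 phi(yaw) 192.6 nut-in-tool x 40.0 y 29.6 (want 39.6,31.9) corner rho 34.0 ang -163.7 F [-0.1  2.5  0.2] w 0.5 J6 81
```

```bash
python3 -m inch '[{"x":-0.08,"y":0.12,"z":0,"yaw":-0.96},{"x":-0.08,"y":0.12,"z":0,"yaw":-0.96},{"x":-0.08,"y":0.12,"z":0,"yaw":-0.96},{"x":-0.08,"y":0.12,"z":0,"yaw":-0.96},{"x":-0.08,"y":0.12,"z":0,"yaw":-0.96}]'>/dev/null; python3 h.py; python3 -m inch '[{"x":-0.08,"y":0.12,"z":0,"yaw":-0.96},{"x":-0.08,"y":0.12,"z":0,"yaw":-0.96},{"x":-0.07,"y":0.12,"z":0,"yaw":-0.96},{"x":-0.07,"y":0.12,"z":0,"yaw":-0.96},{"x":-0.07,"y":0.12,"z":0,"yaw":-0.96}]'>/dev/null; python3 h.py
```

```text
t 19.93 z 47.5 yaw 61.6 phi(yaw) 211.6 nut-in-tool x 40.9 y 28.7 (want 39.6,31.9) corner rho 34.5 ang -142.8 F [-1.   3.1 -0.3] w 0.5 J6 103
t 20.35 z 47.6 yaw 80.5 phi(yaw) 230.5 nut-in-tool x 42.1 y 28.5 (want 39.6,31.9) corner rho 35.5 ang -122.8 F [-1.8  1.2  0.6] w 0.5 J6 124
```

```bash
python3 -m inch '[{"x":-0.05,"y":0.12,"z":0,"yaw":-0.96},{"x":-0.05,"y":0.12,"z":0,"yaw":-0.96},{"x":-0.05,"y":0.12,"z":0,"yaw":-0.96},{"x":-0.05,"y":0.12,"z":0,"yaw":-0.96},{"x":-0.05,"y":0.12,"z":0,"yaw":-0.96}]'>/dev/null; python3 h.py; python3 -m inch '[{"x":-0.05,"y":0.12,"z":0,"yaw":-0.96},{"x":-0.05,"y":0.12,"z":0,"yaw":-0.96},{"x":-0.05,"y":0.12,"z":0,"yaw":-0.96}]'>/dev/null; python3 h.py; python3 -c "
from h import *
mark(.0763)"
```

```text
t 20.77 z 47.2 yaw 99.3 phi(yaw) 249.3 nut-in-tool x 42.1 y 30.7 (want 39.6,31.9) corner rho 36.4 ang -107.1 F [-2.5 -0.   2.2] w 0.6 J6 146
t 21.02 z 46.6 yaw 110.6 phi(yaw) 260.6 nut-in-tool x 41.5 y 33.1 (want 39.6,31.9) corner rho 37.1 ang -99.5 F [-2.2 -1.1  1.4] w 0.3 J6 158
top [np.int64(69), np.int64(210), np.int64(224), np.int64(158)] [-20. -13. -13. -11.]
scene [np.int64(71), np.int64(114), np.int64(243), np.int64(359)] [-47. -39. -15. -15.]
```

```bash
python3 -m inch '[{"x":-0.5,"y":-0.3,"z":0,"yaw":0},{"x":-0.1,"y":-0.1,"z":0,"yaw":0.5},{"x":0,"y":0,"z":0.01,"yaw":1},{"x":0,"y":0,"z":0.01,"yaw":1},{"x":0,"y":0,"z":0.01,"yaw":1}]' >/dev/null
python3 -m inch '[{"x":0,"y":0,"z":0.01,"yaw":1},{"x":0,"y":0,"z":0.01,"yaw":1},{"x":0,"y":0,"z":0.01,"yaw":1},{"x":0,"y":0,"z":0.01,"yaw":1},{"x":0,"y":0,"z":0.01,"yaw":1}]'>/dev/null
python3 -m inch '[{"x":0,"y":0,"z":0.01,"yaw":1},{"x":0,"y":0,"z":0.01,"yaw":1},{"x":0,"y":0,"z":0.01,"yaw":1},{"x":0,"y":0,"z":0.01,"yaw":1},{"x":0,"y":0,"z":0.01,"yaw":1}]'>/dev/null;python3 h.py
python3 -m inch '[{"x":0,"y":0,"z":0.01,"yaw":1},{"x":0,"y":0,"z":0.01,"yaw":1},{"x":0,"y":0,"z":0.01,"yaw":1},{"x":0,"y":0,"z":0.01,"yaw":1},{"x":0,"y":0,"z":0.01,"yaw":1}]'>/dev/null
python3 -m inch '[{"x":0,"y":0,"z":0.01,"yaw":1},{"x":0,"y":0,"z":0.01,"yaw":1},{"x":0,"y":0,"z":0.01,"yaw":1},{"x":0,"y":0,"z":0.01,"yaw":1},{"x":0,"y":0,"z":0.01,"yaw":1}]'>/dev/null
python3 -m inch '[{"x":0,"y":0,"z":0.01,"yaw":1},{"x":0,"y":0,"z":0.01,"yaw":1},{"x":0,"y":0,"z":0.01,"yaw":1},{"x":0,"y":0,"z":0.01,"yaw":1},{"x":0,"y":0,"z":0.01,"yaw":1}]'>/dev/null
python3 -m inch '[{"x":0,"y":0,"z":0.01,"yaw":1},{"x":0,"y":0,"z":0.01,"yaw":1},{"x":0,"y":0,"z":0.01,"yaw":1},{"x":0,"y":0,"z":0.01,"yaw":1},{"x":0,"y":0,"z":0.01,"yaw":1}]'>/dev/null;python3 h.py
```

```text
t 22.37 z 42.6 yaw 50.0 phi(yaw) 200.0 nut-in-tool x 73.1 y -30.5 (want 39.6,31.9) corner rho 77.9 ang -94.7 F [ 0.5 -0.2  0.3] w 0.1 J6 100
t 24.03 z 37.5 yaw -39.7 phi(yaw) 110.3 nut-in-tool x -32.7 y -83.0 (want 39.6,31.9) corner rho 106.3 ang -106.3 F [ 0.   0.1 -0.5] w 0.6 J6 11
```

```bash
python3 -m inch '[{"x":0,"y":0,"z":0.01,"yaw":1},{"x":0,"y":0,"z":0.01,"yaw":1},{"x":0,"y":0,"z":0.01,"yaw":1},{"x":0,"y":0,"z":0.01,"yaw":1},{"x":0,"y":0,"z":0.01,"yaw":1}]'>/dev/null
python3 -m inch '[{"x":0,"y":0,"z":0.01,"yaw":1},{"x":0,"y":0,"z":0.01,"yaw":1},{"x":0,"y":0,"z":0.01,"yaw":1},{"x":0,"y":0,"z":0.01,"yaw":1},{"x":0,"y":0,"z":0.01,"yaw":1}]'>/dev/null
python3 -m inch '[{"x":0,"y":0,"z":0.01,"yaw":1},{"x":0,"y":0,"z":0.01,"yaw":1},{"x":0,"y":0,"z":0.01,"yaw":1},{"x":0,"y":0,"z":0.01,"yaw":1},{"x":0,"y":0,"z":0.01,"yaw":1}]'>/dev/null
python3 -m inch '[{"x":0,"y":0,"z":0.01,"yaw":1},{"x":0,"y":0,"z":0.01,"yaw":1},{"x":0,"y":0,"z":0.01,"yaw":1},{"x":0,"y":0,"z":0.01,"yaw":1},{"x":0,"y":0,"z":0.01,"yaw":1}]'>/dev/null
python3 h.py; python3 -c "
from h import *
mark(.0758)"
```

```text
t 25.70 z 32.6 yaw -129.2 phi(yaw) 20.8 nut-in-tool x -92.9 y 34.5 (want 39.6,31.9) corner rho 104.3 ang -118.1 F [-0.9 -0.1 -0.9] w 0.5 J6 -78
top [np.int64(70), np.int64(163), np.int64(187), np.int64(139)] [-20.  -4.  -4.  -3.]
scene [np.int64(184), np.int64(126), np.int64(193), np.int64(209)] [-15. -10.  -4.  -3.]
```

```bash
python3 -m inch '[{"x":0,"y":0,"z":-0.03,"yaw":1},{"x":0,"y":0,"z":-0.03,"yaw":1},{"x":0,"y":0,"z":-0.03,"yaw":1},{"x":0,"y":0,"z":-0.03,"yaw":1},{"x":0,"y":0,"z":-0.03,"yaw":1}]'>/dev/null
python3 -m inch '[{"x":0,"y":0,"z":-0.03,"yaw":1},{"x":0,"y":0,"z":-0.03,"yaw":1},{"x":0,"y":0,"z":-0.03,"yaw":1},{"x":0,"y":0,"z":-0.03,"yaw":1},{"x":0,"y":0,"z":-0.03,"yaw":1}]'>/dev/null;python3 h.py
python3 -m inch '[{"x":0,"y":0,"z":-0.03,"yaw":1},{"x":0,"y":0,"z":-0.03,"yaw":1},{"x":0,"y":0,"z":-0.03,"yaw":1},{"x":0,"y":0,"z":-0.03,"yaw":1},{"x":0,"y":0,"z":-0.03,"yaw":1}]'>/dev/null
python3 -m inch '[{"x":0,"y":0,"z":-0.03,"yaw":1},{"x":0,"y":0,"z":-0.03,"yaw":1},{"x":0,"y":0,"z":-0.03,"yaw":0.8}]';python3 h.py
```

```text
t 26.63 z 40.6 yaw -170.6 phi(yaw) 339.4 nut-in-tool x -48.8 y 89.6 (want 39.6,31.9) corner rho 95.0 ang -118.4 F [-0.3 -0.5  0.5] w 0.9 J6 -119
time_s: 27.3
tcp_pos: [0.455, 0.0768, 0.0471]
eef_rot: [178.4, 2.9, 156.7]
contact_force: [-0.1, -0.4, 1.1]
gripper_width: 0.0003
t 27.30 z 47.1 yaw 156.7 phi(yaw) 306.7 nut-in-tool x 7.1 y 104.0 (want 39.6,31.9) corner rho 89.5 ang -114.9 F [-0.1 -0.4  1.1] w 0.3 J6 -151
```

```bash
python3 -m inch '[{"x":-0.85,"y":0.3,"z":-0.02,"yaw":0},{"x":-0.85,"y":0.6,"z":-0.02,"yaw":0},{"x":0,"y":0.9,"z":0,"yaw":0},{"x":0,"y":0.4,"z":0,"yaw":0}]'>/dev/null; python3 h.py; python3 -m inch '[{"x":0,"y":0.15,"z":0,"yaw":-0.6},{"x":0.05,"y":0.2,"z":0,"yaw":-0.96}]'>/dev/null; python3 h.py
```

```text
t 27.63 z 52.3 yaw 156.4 phi(yaw) 306.4 nut-in-tool x 50.6 y 50.5 (want 39.6,31.9) corner rho 54.6 ang -64.8 F [-0.2  0.4  0.3] w 0.6 J6 -150
t 27.80 z 52.2 yaw 162.8 phi(yaw) 312.8 nut-in-tool x 44.7 y 45.8 (want 39.6,31.9) corner rho 47.2 ang -58.9 F [ 0.4 -0.1  0.2] w 0.4 J6 -144
```

```bash
python3 -m inch '[{"x":0.03,"y":0.25,"z":0.04,"yaw":-0.96},{"x":0.0,"y":0.25,"z":0.03,"yaw":-0.96},{"x":-0.03,"y":0.2,"z":0.02,"yaw":-0.96}]'>/dev/null; python3 h.py; python3 -m inch '[{"x":-0.08,"y":0.15,"z":0.01,"yaw":-0.96},{"x":-0.08,"y":0.14,"z":0,"yaw":-0.96},{"x":-0.08,"y":0.14,"z":0,"yaw":-0.96}]'>/dev/null; python3 h.py
```

```text
t 28.05 z 50.8 yaw 175.0 phi(yaw) 325.0 nut-in-tool x 36.8 y 38.2 (want 39.6,31.9) corner rho 36.2 ang -45.8 F [ 10.  -16.7   8.8] w 0.5 J6 -134
t 28.30 z 52.4 yaw -172.6 phi(yaw) 337.4 nut-in-tool x 37.1 y 39.5 (want 39.6,31.9) corner rho 37.2 ang -34.8 F [ 7.2 -8.5 -3.7] w 0.5 J6 -122
```

```bash
python3 -m inch '[{"x":-0.14,"y":0.19,"z":0.02,"yaw":-0.96},{"x":-0.13,"y":0.19,"z":0.02,"yaw":-0.96},{"x":-0.1,"y":0.18,"z":0.02,"yaw":-0.96},{"x":-0.08,"y":0.17,"z":0.02,"yaw":-0.96}]'>/dev/null; python3 h.py; python3 -m inch '[{"x":-0.07,"y":0.15,"z":0,"yaw":-0.96},{"x":-0.07,"y":0.14,"z":0,"yaw":-0.96},{"x":-0.07,"y":0.14,"z":0,"yaw":-0.96}]'>/dev/null; python3 h.py;python3 -c "
from h import *
mark(.0765)"
```

```text
t 28.63 z 52.2 yaw -156.2 phi(yaw) 353.8 nut-in-tool x 41.1 y 37.3 (want 39.6,31.9) corner rho 38.9 ang -12.0 F [ 7.  -4.1 -0.5] w 0.3 J6 -107
t 28.88 z 53.0 yaw -143.9 phi(yaw) 6.1 nut-in-tool x 41.3 y 37.2 (want 39.6,31.9) corner rho 39.1 ang 0.5 F [ 6.  -2.3 -4. ] w 0.2 J6 -96
top [np.int64(39), np.int64(59), np.int64(160), np.int64(127)] [-1. -1. -1. -1.]
scene [np.int64(130), np.int64(341), np.int64(22), np.int64(68)] [-55. -22. -15. -14.]
```

```bash
python3 -m inch '[{"x":-0.06,"y":0.17,"z":0.04,"yaw":-0.96},{"x":-0.06,"y":0.17,"z":0.04,"yaw":-0.96},{"x":-0.06,"y":0.17,"z":0.03,"yaw":-0.96},{"x":-0.06,"y":0.16,"z":0.02,"yaw":-0.96}]'>/dev/null; python3 h.py; python3 -m inch '[{"x":-0.06,"y":0.15,"z":0,"yaw":-0.96},{"x":-0.06,"y":0.14,"z":0,"yaw":-0.96},{"x":-0.06,"y":0.14,"z":0,"yaw":-0.96}]'>/dev/null; python3 h.py;python3 -c "
from h import *
mark(.0767)"
```

```text
t 29.32 z 52.6 yaw -127.8 phi(yaw) 22.2 nut-in-tool x 44.0 y 35.3 (want 39.6,31.9) corner rho 40.3 ang 21.1 F [ 3.5 -1.7  1.9] w 0.5 J6 -82
t 29.57 z 53.4 yaw -115.5 phi(yaw) 34.5 nut-in-tool x 43.5 y 35.1 (want 39.6,31.9) corner rho 39.8 ang 33.3 F [ 4.4  0.8 -1.8] w 0.4 J6 -72
top [np.int64(0), np.int64(206), np.int64(236), np.int64(34)] [-21. -17. -15. -15.]
scene [np.int64(165), np.int64(359), np.int64(105), np.int64(68)] [-56. -37. -16. -16.]
```

```bash
python3 -m inch '[{"x":-0.04,"y":0.15,"z":0.03,"yaw":-0.96},{"x":-0.04,"y":0.15,"z":0.03,"yaw":-0.96},{"x":-0.04,"y":0.14,"z":0.02,"yaw":-0.96},{"x":-0.05,"y":0.14,"z":0.02,"yaw":-0.96},{"x":-0.06,"y":0.13,"z":0.02,"yaw":-0.96}]'>/dev/null; python3 h.py; python3 -m inch '[{"x":-0.06,"y":0.14,"z":0.01,"yaw":-0.96},{"x":-0.06,"y":0.14,"z":0,"yaw":-0.96},{"x":-0.06,"y":0.14,"z":0,"yaw":-0.96},{"x":-0.06,"y":0.14,"z":0,"yaw":-0.96},{"x":-0.06,"y":0.14,"z":0,"yaw":-0.96}]'>/dev/null; python3 h.py;python3 -c "
from h import *
mark(.077)"
```

```text
t 30.08 z 52.8 yaw -96.3 phi(yaw) 53.7 nut-in-tool x 43.2 y 36.3 (want 39.6,31.9) corner rho 40.2 ang 50.8 F [3.1 0.8 2.2] w 0.4 J6 -55
t 30.50 z 53.6 yaw -76.8 phi(yaw) 73.2 nut-in-tool x 41.5 y 36.8 (want 39.6,31.9) corner rho 39.0 ang 68.4 F [ 2.6  1.2 -0.2] w 0.6 J6 -38
top [np.int64(7), np.int64(38), np.int64(331), np.int64(139)] [-15. -11.  -2.  -2.]
scene [np.int64(202), np.int64(183), np.int64(141), np.int64(81)] [-71. -28. -27. -26.]
```

```bash
python3 -m inch '[{"x":-0.07,"y":0.15,"z":0.01,"yaw":-0.96},{"x":-0.07,"y":0.15,"z":0.01,"yaw":-0.96},{"x":-0.07,"y":0.15,"z":0.01,"yaw":-0.96},{"x":-0.07,"y":0.15,"z":0.01,"yaw":-0.96},{"x":-0.07,"y":0.15,"z":0.01,"yaw":-0.96}]'>/dev/null; python3 h.py; python3 -m inch '[{"x":-0.08,"y":0.15,"z":0.01,"yaw":-0.96},{"x":-0.08,"y":0.15,"z":0.01,"yaw":-0.96},{"x":-0.08,"y":0.15,"z":0.01,"yaw":-0.96},{"x":-0.08,"y":0.15,"z":0.01,"yaw":-0.96},{"x":-0.08,"y":0.15,"z":0.01,"yaw":-0.96}]'>/dev/null; python3 h.py;python3 -c "
from h import *
mark(.0775)"
```

```text
t 31.02 z 52.8 yaw -58.2 phi(yaw) 91.8 nut-in-tool x 40.9 y 36.7 (want 39.6,31.9) corner rho 38.5 ang 86.6 F [2.1 2.5 2. ] w 0.3 J6 -22
t 31.43 z 52.0 yaw -39.2 phi(yaw) 110.8 nut-in-tool x 39.9 y 36.7 (want 39.6,31.9) corner rho 37.6 ang 104.6 F [1.6 3.  1.5] w 0.4 J6 -5
top [np.int64(305), np.int64(93), np.int64(48), np.int64(281)] [-11. -10. -10. -10.]
scene [np.int64(239), np.int64(166), np.int64(89), np.int64(29)] [-75. -34. -21. -17.]
```

```bash
python3 -m inch '[{"x":-0.09,"y":0.15,"z":0.01,"yaw":-0.96},{"x":-0.09,"y":0.15,"z":0.01,"yaw":-0.96},{"x":-0.09,"y":0.15,"z":0,"yaw":-0.96},{"x":-0.09,"y":0.15,"z":0,"yaw":-0.96},{"x":-0.09,"y":0.15,"z":0,"yaw":-0.96}]'>/dev/null; python3 h.py; python3 -m inch '[{"x":-0.1,"y":0.15,"z":0,"yaw":-0.96},{"x":-0.1,"y":0.15,"z":0,"yaw":-0.96},{"x":-0.1,"y":0.15,"z":0,"yaw":-0.96},{"x":-0.1,"y":0.15,"z":0,"yaw":-0.96},{"x":-0.1,"y":0.14,"z":0,"yaw":-0.96}]'>/dev/null; python3 h.py;python3 -c "
from h import *
mark(.078)"
```

```text
t 31.95 z 51.0 yaw -20.9 phi(yaw) 129.1 nut-in-tool x 39.3 y 35.3 (want 39.6,31.9) corner rho 36.4 ang 124.1 F [-1.2  4.3  2.8] w 0.3 J6 12
t 32.37 z 49.7 yaw -2.2 phi(yaw) 147.8 nut-in-tool x 40.3 y 32.4 (want 39.6,31.9) corner rho 35.6 ang 147.7 F [-0.5  2.4  0.6] w 0.9 J6 30
top [np.int64(280), np.int64(219), np.int64(250), np.int64(261)] [-26. -25. -16. -15.]
scene [np.int64(89), np.int64(72), np.int64(349), np.int64(227)] [-34. -21. -20. -18.]
```

```bash
python3 -m inch '[{"x":-0.09,"y":0.13,"z":0,"yaw":-0.96},{"x":-0.09,"y":0.13,"z":0,"yaw":-0.96},{"x":-0.09,"y":0.13,"z":0,"yaw":-0.96},{"x":-0.09,"y":0.13,"z":0,"yaw":-0.96},{"x":-0.09,"y":0.13,"z":0,"yaw":-0.96}]'>/dev/null; python3 h.py; python3 -m inch '[{"x":-0.09,"y":0.12,"z":0,"yaw":-0.96},{"x":-0.09,"y":0.12,"z":0,"yaw":-0.96},{"x":-0.09,"y":0.12,"z":0,"yaw":-0.96},{"x":-0.09,"y":0.12,"z":0,"yaw":-0.96},{"x":-0.09,"y":0.12,"z":0,"yaw":-0.96}]'>/dev/null; python3 h.py
```

```text
t 32.88 z 45.7 yaw 16.0 phi(yaw) 166.0 nut-in-tool x 45.5 y 26.2 (want 39.6,31.9) corner rho 37.8 ang 177.9 F [ 0.1 -0.  -0.4] w 0.4 J6 49
t 33.30 z 42.1 yaw 34.4 phi(yaw) 184.4 nut-in-tool x 54.4 y 23.5 (want 39.6,31.9) corner rho 45.8 ang -157.0 F [ 0.5 -0.6 -0.1] w 0.4 J6 69
```

```bash
python3 -m inch '[{"x":-0.08,"y":0.12,"z":0,"yaw":-0.96},{"x":-0.08,"y":0.12,"z":0,"yaw":-0.96},{"x":-0.08,"y":0.12,"z":0,"yaw":-0.96},{"x":-0.07,"y":0.12,"z":0,"yaw":-0.96},{"x":-0.07,"y":0.12,"z":0,"yaw":-0.96}]'>/dev/null; python3 h.py; python3 -c "
from h import *
mark(.0785)"
```

```text
t 33.72 z 39.7 yaw 52.6 phi(yaw) 202.6 nut-in-tool x 62.8 y 25.3 (want 39.6,31.9) corner rho 54.4 ang -138.8 F [-0.3  0.1 -0.2] w 0.3 J6 90
top [np.int64(282), np.int64(169), np.int64(217), np.int64(146)] [-19.  -4.  -4.  -3.]
scene [np.int64(0), np.int64(280), np.int64(233), np.int64(68)] [-49. -42. -38. -32.]
```

```bash
python3 -m inch '[{"x":-0.1,"y":-0.2,"z":-0.3,"yaw":0},{"x":0.1,"y":-0.19,"z":-0.15,"yaw":1},{"x":0.1,"y":-0.19,"z":-0.03,"yaw":1},{"x":0.1,"y":-0.19,"z":-0.03,"yaw":1},{"x":0.1,"y":-0.19,"z":-0.02,"yaw":1}]'>/dev/null; python3 h.py; python3 -m inch '[{"x":0.1,"y":-0.19,"z":0,"yaw":1},{"x":0.1,"y":-0.19,"z":0,"yaw":1},{"x":0.1,"y":-0.19,"z":0,"yaw":1},{"x":0.1,"y":-0.19,"z":0,"yaw":1},{"x":0.1,"y":-0.19,"z":0,"yaw":1}]'>/dev/null; python3 h.py
```

```text
t 34.23 z 52.8 yaw 34.3 phi(yaw) 184.3 nut-in-tool x 70.2 y 29.4 (want 39.6,31.9) corner rho 62.5 ang -159.5 F [-0.9 -0.7  0.8] w 0.5 J6 67
t 34.65 z 55.5 yaw 11.7 phi(yaw) 161.7 nut-in-tool x 72.4 y 27.5 (want 39.6,31.9) corner rho 64.2 ang -180.0 F [ 0.8  0.2 -0.3] w 0.2 J6 42
```

```bash
python3 -m inch '[{"x":0.14,"y":-0.2,"z":0.02,"yaw":1},{"x":0.14,"y":-0.2,"z":0.02,"yaw":1},{"x":0.14,"y":-0.2,"z":0.02,"yaw":1},{"x":0.14,"y":-0.2,"z":0.02,"yaw":1},{"x":0.14,"y":-0.2,"z":0.02,"yaw":1}]'>/dev/null; python3 h.py; python3 -m inch '[{"x":0.14,"y":-0.2,"z":0.02,"yaw":1},{"x":0.14,"y":-0.2,"z":0.02,"yaw":1},{"x":0.14,"y":-0.2,"z":0.02,"yaw":1},{"x":0.14,"y":-0.2,"z":0.02,"yaw":1},{"x":0.14,"y":-0.2,"z":0.02,"yaw":1}]'>/dev/null; python3 h.py; python3 -m inch '[{"x":0.14,"y":-0.2,"z":0.02,"yaw":1},{"x":0.14,"y":-0.2,"z":0.02,"yaw":1},{"x":0.14,"y":-0.2,"z":0.02,"yaw":1},{"x":0.14,"y":-0.2,"z":0.02,"yaw":1},{"x":0.14,"y":-0.2,"z":0.02,"yaw":1}]'>/dev/null; python3 h.py; python3 -c "
from h import *
mark(.0783)"
```

```text
t 35.07 z 57.0 yaw -10.9 phi(yaw) 139.1 nut-in-tool x 68.9 y 26.4 (want 39.6,31.9) corner rho 60.6 ang 157.8 F [-0.3  0.1 -0.1] w 0.2 J6 19
t 35.48 z 59.1 yaw -33.4 phi(yaw) 116.6 nut-in-tool x 64.8 y 26.0 (want 39.6,31.9) corner rho 56.5 ang 134.8 F [-0.1  1.1  0.1] w 0.6 J6 -2
t 35.90 z 61.6 yaw -55.9 phi(yaw) 94.1 nut-in-tool x 60.4 y 26.5 (want 39.6,31.9) corner rho 52.3 ang 110.8 F [ 1.5 -0.3  0.3] w 0.9 J6 -22
top [np.int64(282), np.int64(164), np.int64(270), np.int64(134)] [-15. -14. -13. -13.]
scene [np.int64(280), np.int64(81), np.int64(53), np.int64(34)] [-72. -17. -12. -10.]
```

```bash
python3 -m inch '[{"x":0.1,"y":-0.6,"z":0.25,"yaw":0},{"x":0.2,"y":-0.1,"z":0.15,"yaw":0},{"x":0.2,"y":0,"z":0.05,"yaw":0}]'>/dev/null; python3 h.py; python3 -m inch '[{"x":0.04,"y":0.15,"z":0.02,"yaw":-0.96},{"x":0.04,"y":0.15,"z":0,"yaw":-0.96}]'>/dev/null; python3 h.py
```

```text
t 36.25 z 53.2 yaw -55.7 phi(yaw) 94.3 nut-in-tool x 48.1 y 44.5 (want 39.6,31.9) corner rho 48.8 ang 86.5 F [-0.   0.  -0.1] w 0.7 J6 -20
t 36.42 z 51.7 yaw -47.9 phi(yaw) 102.1 nut-in-tool x 39.8 y 41.5 (want 39.6,31.9) corner rho 40.6 ang 90.4 F [ 0.   0.  -1.4] w 0.4 J6 -12
```

```bash
python3 -m inch '[{"x":-0.06,"y":0.24,"z":0,"yaw":-0.7},{"x":-0.07,"y":0.24,"z":0,"yaw":-0.7},{"x":-0.08,"y":0.2,"z":0,"yaw":-0.96}]'>/dev/null; python3 h.py; python3 -m inch '[{"x":-0.08,"y":0.17,"z":-0.01,"yaw":-0.96},{"x":-0.08,"y":0.16,"z":-0.01,"yaw":-0.96},{"x":-0.08,"y":0.15,"z":-0.01,"yaw":-0.96},{"x":-0.08,"y":0.15,"z":-0.01,"yaw":-0.96}]'>/dev/null; python3 h.py; python3 -c "
from h import *
mark(.0785)"
```

```text
t 36.67 z 51.3 yaw -38.0 phi(yaw) 112.0 nut-in-tool x 39.5 y 31.6 (want 39.6,31.9) corner rho 34.5 ang 112.4 F [0.4 6.  0.6] w 0.7 J6 -3
t 37.00 z 52.5 yaw -21.8 phi(yaw) 128.2 nut-in-tool x 41.2 y 28.2 (want 39.6,31.9) corner rho 34.5 ang 134.8 F [ 0.4  2.  -1.8] w 0.2 J6 12
top [np.int64(315), np.int64(260), np.int64(20), np.int64(113)] [-30. -15. -13. -12.]
scene [np.int64(316), np.int64(16), np.int64(243), np.int64(188)] [-68. -30. -29. -28.]
```

```bash
python3 -m inch '[{"x":-0.07,"y":0.12,"z":0.01,"yaw":-0.96},{"x":-0.07,"y":0.12,"z":0.01,"yaw":-0.96},{"x":-0.07,"y":0.12,"z":0,"yaw":-0.96},{"x":-0.07,"y":0.12,"z":0,"yaw":-0.96},{"x":-0.07,"y":0.12,"z":0,"yaw":-0.96}]'>/dev/null; python3 h.py; python3 -m inch '[{"x":-0.075,"y":0.12,"z":0,"yaw":-0.96},{"x":-0.075,"y":0.12,"z":0,"yaw":-0.96},{"x":-0.075,"y":0.12,"z":0,"yaw":-0.96},{"x":-0.075,"y":0.12,"z":0,"yaw":-0.96}]'>/dev/null; python3 h.py; python3 -c "
from h import *
mark(.079)"
```

```text
t 37.52 z 52.3 yaw -2.7 phi(yaw) 147.3 nut-in-tool x 40.6 y 28.4 (want 39.6,31.9) corner rho 34.1 ang 153.2 F [ 0.5  1.4 -0. ] w 0.7 J6 31
t 37.85 z 52.2 yaw 12.9 phi(yaw) 162.9 nut-in-tool x 40.6 y 28.3 (want 39.6,31.9) corner rho 34.1 ang 169.0 F [ 0.4  2.  -0.9] w 0.7 J6 47
top [np.int64(276), np.int64(346), np.int64(233), np.int64(131)] [-21. -21. -18.  -9.]
scene [np.int64(342), np.int64(92), np.int64(61), np.int64(320)] [-16. -12. -12. -10.]
```

```bash
python3 -m inch '[{"x":-0.075,"y":0.12,"z":0,"yaw":-0.96},{"x":-0.075,"y":0.12,"z":0,"yaw":-0.96},{"x":-0.075,"y":0.12,"z":0,"yaw":-0.96},{"x":-0.075,"y":0.12,"z":0,"yaw":-0.96},{"x":-0.075,"y":0.12,"z":0,"yaw":-0.96}]'>/dev/null; python3 h.py; python3 -m inch '[{"x":-0.075,"y":0.12,"z":0,"yaw":-0.96},{"x":-0.075,"y":0.12,"z":0,"yaw":-0.96},{"x":-0.075,"y":0.12,"z":0,"yaw":-0.96},{"x":-0.075,"y":0.12,"z":0,"yaw":-0.96},{"x":-0.075,"y":0.12,"z":0,"yaw":-0.96}]'>/dev/null; python3 h.py; python3 -c "
from h import *
mark(.0795)"
```

```text
t 38.37 z 52.0 yaw 31.5 phi(yaw) 181.5 nut-in-tool x 41.2 y 27.5 (want 39.6,31.9) corner rho 34.3 ang -170.7 F [-0.6  1.4  0.1] w 0.3 J6 66
t 38.78 z 51.6 yaw 50.4 phi(yaw) 200.4 nut-in-tool x 44.7 y 26.5 (want 39.6,31.9) corner rho 37.2 ang -148.4 F [-0.1  0.1 -0.6] w 0.5 J6 87
top [np.int64(10), np.int64(191), np.int64(248), np.int64(122)] [-23.  -9.  -6.  -3.]
scene [np.int64(10), np.int64(289), np.int64(168), np.int64(314)] [-28. -23. -21. -16.]
```

```bash
python3 -m inch '[{"x":-0.25,"y":-0.5,"z":0,"yaw":0},{"x":0,"y":-0.25,"z":0.03,"yaw":0},{"x":0.25,"y":0,"z":0.03,"yaw":0}]'>/dev/null; python3 h.py;  python3 -m inch '[{"x":0.2,"y":0,"z":0,"yaw":0}]'>/dev/null; python3 h.py
```

```text
t 39.13 z 48.5 yaw 49.4 phi(yaw) 199.4 nut-in-tool x 46.4 y 44.3 (want 39.6,31.9) corner rho 47.4 ang -169.6 F [-0.2 -0.3 -0.9] w 0.5 J6 83
t 39.22 z 49.0 yaw 49.3 phi(yaw) 199.3 nut-in-tool x 40.6 y 44.5 (want 39.6,31.9) corner rho 43.2 ang -174.6 F [ 1.   0.3 -0.4] w 0.5 J6 83
```

```bash
python3 -m inch '[{"x":0.1,"y":0.05,"z":0,"yaw":-0.3},{"x":-0.02,"y":0.2,"z":0,"yaw":-0.7},{"x":-0.04,"y":0.2,"z":0,"yaw":-0.7}]'>/dev/null; python3 h.py;  python3 -m inch '[{"x":-0.05,"y":0.16,"z":0,"yaw":-0.8},{"x":-0.05,"y":0.15,"z":0,"yaw":-0.8},{"x":-0.05,"y":0.15,"z":0,"yaw":-0.8}]'>/dev/null; python3 h.py; python3 -c "
from h import *
mark(.0795)"
```

```text
t 39.47 z 50.3 yaw 56.4 phi(yaw) 206.4 nut-in-tool x 31.0 y 37.3 (want 39.6,31.9) corner rho 31.3 ang -170.3 F [-0.8 -0.4  0.1] w 0.5 J6 92
t 39.72 z 49.5 yaw 66.3 phi(yaw) 216.3 nut-in-tool x 33.8 y 32.4 (want 39.6,31.9) corner rho 30.2 ang -150.0 F [-11.1  -2.5   9.3] w 0.7 J6 104
top [np.int64(24), np.int64(172), np.int64(336), np.int64(300)] [-22. -14.  -7.  -6.]
scene [np.int64(0), np.int64(159), np.int64(27), np.int64(58)] [-37. -33. -31. -29.]
```

```bash
python3 -m inch '[{"x":-0.15,"y":0.13,"z":0,"yaw":-0.8},{"x":-0.12,"y":0.13,"z":0,"yaw":-0.8},{"x":-0.09,"y":0.13,"z":0,"yaw":-0.8},{"x":-0.07,"y":0.13,"z":0,"yaw":-0.8}]'>/dev/null; python3 h.py;  python3 -m inch '[{"x":-0.07,"y":0.13,"z":0,"yaw":-0.8},{"x":-0.07,"y":0.13,"z":0,"yaw":-0.8}]'>/dev/null; python3 h.py; python3 -c "
from h import *
mark(.0795)"
```

```text
t 40.15 z 49.3 yaw 79.4 phi(yaw) 229.4 nut-in-tool x 39.4 y 27.9 (want 39.6,31.9) corner rho 32.8 ang -124.8 F [-4.  -1.1  1. ] w 0.6 J6 120
t 40.32 z 49.3 yaw 86.1 phi(yaw) 236.1 nut-in-tool x 41.0 y 26.2 (want 39.6,31.9) corner rho 33.6 ang -114.2 F [-3.8 -0.4  2. ] w 0.2 J6 129
top [np.int64(56), np.int64(205), np.int64(0), np.int64(266)] [-21. -11. -11.  -8.]
scene [np.int64(167), np.int64(210), np.int64(0), np.int64(155)] [-29. -28. -24. -21.]
```

```bash
python3 -m inch '[{"x":-0.06,"y":0.12,"z":0,"yaw":-0.8},{"x":-0.06,"y":0.12,"z":0,"yaw":-0.8},{"x":-0.06,"y":0.12,"z":0,"yaw":-0.8},{"x":-0.06,"y":0.12,"z":0,"yaw":-0.8}]'>/dev/null; python3 h.py; python3 -c "
from h import *
mark(.08)"
```

```text
t 40.75 z 49.5 yaw 98.6 phi(yaw) 248.6 nut-in-tool x 43.1 y 24.2 (want 39.6,31.9) corner rho 35.0 ang -97.5 F [-2.8 -0.3  2. ] w 0.7 J6 143
top [np.int64(72), np.int64(218), np.int64(278), np.int64(176)] [-22. -11.  -7.  -6.]
scene [np.int64(138), np.int64(92), np.int64(32), np.int64(249)] [-26. -26. -13. -12.]
```

```bash
python3 -m inch '[{"x":-0.045,"y":0.12,"z":0,"yaw":-0.8},{"x":-0.045,"y":0.12,"z":0,"yaw":-0.8},{"x":-0.03,"y":0.06,"z":0,"yaw":-0.4}]'>/dev/null; python3 h.py; python3 -c "
from h import *
mark(.08);look('pics/v5.png',.08)"
```

```text
t 41.10 z 49.6 yaw 106.0 phi(yaw) 256.0 nut-in-tool x 44.0 y 23.6 (want 39.6,31.9) corner rho 35.7 ang -88.7 F [-2.5 -1.3  1.7] w 0.4 J6 152
top [np.int64(82), np.int64(176), np.int64(206), np.int64(225)] [-24. -22. -16. -12.]
scene [np.int64(71), np.int64(338), np.int64(113), np.int64(233)] [-44. -38. -36. -19.]
top darkest deg [82] [-21.]
scene darkest deg [115] [-40.]
```

View pics/v5.png

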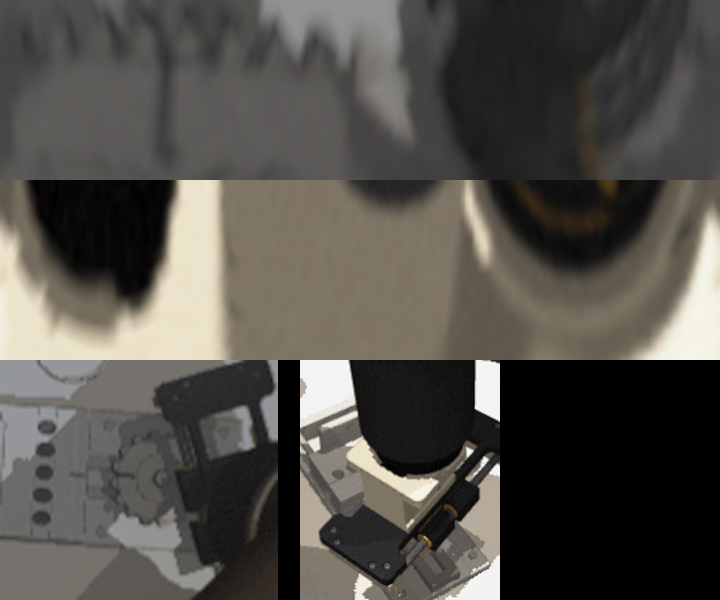

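v5: the nut line is at 82° (about 165,110 in the strip) and the reference is 85°. One small nudge, then a check of line and height.

```bash
python3 -m inch '[{"x":-0.03,"y":0.08,"z":0,"yaw":-0.5},{"x":-0.01,"y":0.02,"z":0,"yaw":0}]'>/dev/null; python3 h.py; python3 -c "
from h import *
mark(.08);_,D=r.capture('top');W=grid('top',D);d=np.hypot(W[...,0]-N[0],W[...,1]-N[1]);m=(d>.018)&(d<.03)&(W[...,2]<.095)&(W[...,2]>.06)&(W[...,1]>N[1]);print(m.sum(),np.median(W[...,2][m]))"
```

```text
t 41.47 z 49.7 yaw 107.7 phi(yaw) 257.7 nut-in-tool x 44.3 y 23.0 (want 39.6,31.9) corner rho 35.8 ang -86.1 F [-3.2 -2.1  3. ] w 0.1 J6 154
top [np.int64(86), np.int64(210), np.int64(168), np.int64(228)] [-22. -15. -13. -12.]
scene [np.int64(65), np.int64(109), np.int64(332), np.int64(56)] [-41. -41. -31. -24.]
245 0.08008858413793207
```

```bash
python3 -m inch '[{"x":-0.25,"y":-0.2,"z":0,"yaw":0},{"x":-0.6,"y":-0.2,"z":0,"yaw":0},{"x":0,"y":0,"z":-1,"yaw":0.5},{"x":0,"y":0,"z":-1,"yaw":1},{"x":0,"y":0,"z":-0.5,"yaw":1}]'>/dev/null; python3 h.py; python3 -m inch '[{"x":0,"y":0,"z":-0.3,"yaw":1},{"x":0,"y":0,"z":0,"yaw":1},{"x":0,"y":0,"z":0,"yaw":0.3}]'; python3 h.py
python3 - <<'E'
from h import *
s=r.get_state();y=np.radians(s["eef_rot"][2]);d=np.array([.496,.2699])-s["tcp_pos"][:2];print("to prepush tool x,y",d@[np.cos(y),np.sin(y)],d@[np.sin(y),-np.cos(y)]);mark(.08)
E
```

```text
t 42.03 z 111.1 yaw 97.2 phi(yaw) 247.2 nut-in-tool x 70.5 y 26.2 (want 39.6,31.9) corner rho 62.1 ang -93.6 F [-0.7  0.8  0.4] w 0.6 J6 146
time_s: 42.28
tcp_pos: [0.475, 0.1036, 0.1238]
eef_rot: [174.9, -0.4, 87.3]
contact_force: [-0.6, -0.3, -1.0]
gripper_width: 0.0004
t 42.28 z 123.8 yaw 87.3 phi(yaw) 237.3 nut-in-tool x 72.1 y 11.3 (want 39.6,31.9) corner rho 62.7 ang -89.8 F [-0.6 -0.3 -1. ] w 0.4 J6 136
to prepush tool x,y 0.16711552870801888 0.013079456869422353
top [np.int64(86), np.int64(238), np.int64(201), np.int64(167)] [-22. -18.  -7.  -7.]
scene [np.int64(186), np.int64(1), np.int64(220), np.int64(106)] [-66. -36. -24. -20.]
```

```bash
python3 -m inch '[{"x":1,"y":0.1,"z":0,"yaw":0},{"x":1,"y":0.1,"z":0,"yaw":0},{"x":1,"y":0.1,"z":0,"yaw":0},{"x":1,"y":0.1,"z":0,"yaw":0},{"x":1,"y":0.1,"z":0,"yaw":0}]'>/dev/null; python3 -m inch '[{"x":1,"y":0,"z":0,"yaw":0},{"x":0.4,"y":0,"z":0,"yaw":0},{"x":0,"y":0,"z":0,"yaw":0}]'
python3 - <<'E'
from h import *
s=r.get_state();y=np.radians(s["eef_rot"][2]);d=np.array([.496,.2699])-s["tcp_pos"][:2];print("to prepush tool x,y",d@[np.cos(y),np.sin(y)],d@[np.sin(y),-np.cos(y)]);mark(.08)
E
```

```text
time_s: 43.05
tcp_pos: [0.4952, 0.2693, 0.1247]
eef_rot: [174.8, -0.5, 87.8]
contact_force: [0.5, -0.4, 0.8]
gripper_width: 0.0003
to prepush tool x,y 0.0006751522542811101 0.0008026101624217916
top [np.int64(212), np.int64(75), np.int64(324), np.int64(294)] [-3. -2. -2. -1.]
scene [np.int64(86), np.int64(40), np.int64(331), np.int64(110)] [-63. -10.  -7.  -5.]
```

```bash
python3 -m inch '[{"x":0,"y":0,"z":0.9,"yaw":0},{"x":0,"y":0,"z":0.9,"yaw":0},{"x":0,"y":0,"z":0.7,"yaw":0},{"x":0,"y":0,"z":0.1,"yaw":0}]'; python3 -m inch '[{"x":0.4,"y":0,"z":0.05,"yaw":0},{"x":0.3,"y":0,"z":0,"yaw":0}]'; python3 -m inch '[{"x":0.3,"y":0,"z":0,"yaw":0},{"x":0.3,"y":0,"z":0,"yaw":0}]'
```

```text
time_s: 43.48
tcp_pos: [0.5012, 0.2646, 0.0599]
eef_rot: [174.7, -0.7, 87.6]
contact_force: [-0.1, 0.1, 0.5]
gripper_width: 0.0004
time_s: 43.65
tcp_pos: [0.5014, 0.279, 0.0585]
eef_rot: [174.8, -0.6, 87.5]
contact_force: [-0.2, -0.3, 0.3]
gripper_width: 0.0003
time_s: 43.82
tcp_pos: [0.5021, 0.2941, 0.0598]
eef_rot: [174.8, -0.5, 87.4]
contact_force: [-0.0, -2.1, -1.8]
gripper_width: 0.0002
```

```bash
python3 -m inch '[{"x":0.35,"y":0,"z":0.02,"yaw":0},{"x":0.35,"y":0,"z":0.02,"yaw":0},{"x":0.35,"y":0,"z":0.02,"yaw":0}]'; python3 -m inch '[{"x":0.25,"y":0,"z":0.02,"yaw":0},{"x":0.2,"y":0,"z":0.02,"yaw":0}]';python3 -m inch '[{"x":0.15,"y":0,"z":0,"yaw":0},{"x":0.15,"y":0,"z":0,"yaw":0}]'
```

```text
time_s: 44.07
tcp_pos: [0.5037, 0.3227, 0.0601]
eef_rot: [174.7, -0.5, 87.4]
contact_force: [1.0, -3.1, -0.5]
gripper_width: 0.0005
time_s: 44.23
tcp_pos: [0.5037, 0.3294, 0.0596]
eef_rot: [174.9, 0.2, 87.4]
contact_force: [10.1, -41.1, 25.5]
gripper_width: 0.0004
time_s: 44.4
tcp_pos: [0.5036, 0.3285, 0.0601]
eef_rot: [175.1, 1.1, 87.2]
contact_force: [4.9, -16.0, 6.3]
gripper_width: 0.0004
```

```bash
python3 -m inch '[{"x":-0.4,"y":0,"z":0,"yaw":0},{"x":-0.6,"y":0,"z":0,"yaw":0},{"x":0,"y":0,"z":-1,"yaw":0},{"x":0,"y":0,"z":-1,"yaw":0},{"x":0,"y":0,"z":-1,"yaw":0}]'; python3 -m inch '[{"x":-1,"y":0,"z":-1,"yaw":0},{"x":-1,"y":0,"z":-1,"yaw":0},{"x":-1,"y":-1,"z":0,"yaw":0},{"x":-1,"y":-1,"z":0,"yaw":0},{"x":-1,"y":-1,"z":0,"yaw":0}]'; python3 -m inch '[{"x":-1,"y":-1,"z":0,"yaw":0},{"x":-1,"y":-1,"z":0,"yaw":0},{"x":-0.5,"y":-0.5,"z":0,"yaw":0},{"x":0,"y":0,"z":0,"yaw":0},{"x":0,"y":0,"z":0,"yaw":0}]'
python3 - <<'E'
from h import *
mark(.08)
I,D=r.capture("top");W=grid("top",D);Z=W[...,2];u=np.array([.0663,.9978]);p=(W[...,:2]-N)@u*1e3;q=(W[...,:2]-N)@np.array([.9978,-.0663])*1e3
m=(D>0)&(abs(q)<34)&(p>105)&(p<200)&(Z>.07)&(Z<.095);print("plate y (mould)",np.percentile(p[m],[3,50,97])-75,m.sum())
S,Ds=r.capture("scene");Ws=grid("scene",Ds);p=(Ws[...,:2]-N)@u*1e3;q=(Ws[...,:2]-N)@np.array([.9978,-.0663])*1e3
m=(Ds>0)&(abs(q)<34)&(p>105)&(p<200)&(Ws[...,2]>.06)&(Ws[...,2]<.095);print("scene",np.percentile(p[m],[3,50,97])-75,m.sum())
d=np.hypot(W[...,0]-N[0],W[...,1]-N[1]);m=(d>.018)&(d<.03)&(Z<.095)&(Z>.06);print("nut top",np.median(Z[m]))
a=cv2.resize(I[150:300,200:440,::-1],(640,400),interpolation=cv2.INTER_CUBIC);b=cv2.resize(S[180:400,180:400,::-1],(200,200));o=np.zeros((600,640,3),np.uint8);o[:400]=a;o[400:,:200]=b;cv2.imwrite("pics/v6.png",o)
E
```

```text
time_s: 44.82
tcp_pos: [0.4938, 0.3019, 0.132]
eef_rot: [175.4, 1.3, 87.2]
contact_force: [0.9, 1.1, -0.6]
gripper_width: 0.0006
time_s: 45.23
tcp_pos: [0.4135, 0.1865, 0.1864]
eef_rot: [174.7, 0.3, 87.6]
contact_force: [-0.9, -0.2, 1.3]
gripper_width: 0.0
time_s: 45.65
tcp_pos: [0.3416, 0.1207, 0.1804]
eef_rot: [174.5, -0.5, 87.6]
contact_force: [0.7, 0.1, 0.6]
gripper_width: 0.0004
top [np.int64(86), np.int64(129), np.int64(299), np.int64(107)] [-30. -16. -11.  -4.]
scene [np.int64(87), np.int64(64), np.int64(299), np.int64(132)] [-63. -29. -24. -24.]
plate y (mould) [89.95021661 94.35808598 99.58743145] 199
scene [89.69257749 93.83040221 99.32872074] 86
nut top 0.08005550504120351
```

View pics/v6.png

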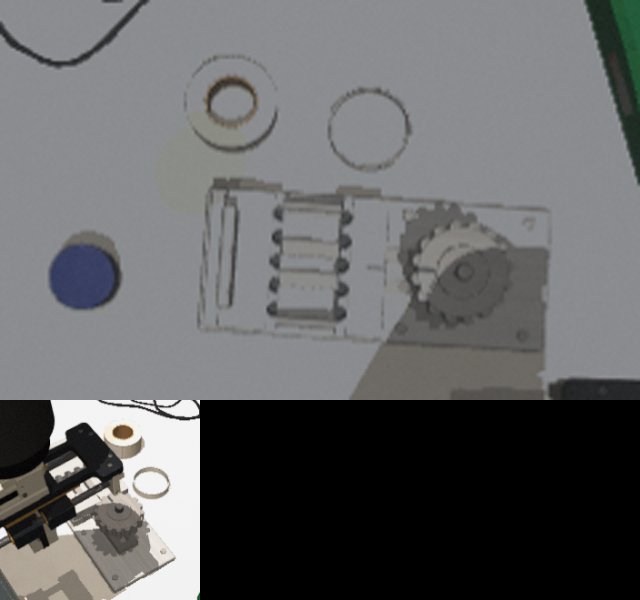

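v6: the mould is open. The plate sits at about (228,255) in the crop and the cavities show a clear gap. The nut line points at the index, and the jar, roll and dish are where they were. Handing in.

```bash
python3 -c "
from h import *
print(r.close_job(), r.get_state()['time_s'])"
```

```text
the job is handed in; nothing more can be done
the job is handed in; nothing more can be done
```

The mould is open and I have handed the job in, at about 46 s of the 61 s allowed. I rolled a corner of the closed fingertips round the knurled rim in four counter-clockwise strokes, then pushed the upright plate to its stop and moved the arm clear.

**Last checks:**
- **Nut:** the line reads 86–87° in both cameras. It read 85° (top camera) when tight, and the mould axis is at 86.2°. The nut top is at 80.1 mm, up from 72.3 mm, which fits two turns at 4 mm each.
- **Sliding half:** the plate face is at mould y ≈ 90 mm, so it has travelled the full 45 mm.
- **Bystanders:** by eye, the jar, dish and roll look unmoved. I did not measure their positions again.

**What went wrong or disagreed:**
- **Fingertip height:** the depth images put the tips about 10 mm above the TCP, not 11 mm ahead of it. My first pass went over the rim without touching it, so I worked lower after that.
- **Slips:** the finger slipped out or drifted off the rim twice, and I re-engaged it each time. I took the turn count from the line in the images, so the slips do not affect it.
- **Forces:** I read about 42 N sideways (about 49 N in all) for a moment when the plate met its stop. That was through the fingertips. The most I read on the nut was about 21 N.
- **Tilt:** the tool had leaned about 5° from vertical by the end, which did no visible harm.

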